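Kit the cut rails in the rack by length

ROBOT

A 7-joint arm with a two-finger parallel gripper is mounted at the origin on the work surface. World frame = base frame: x ahead of the robot, y to its left, z up, the work surface at z = 0. Lengths are in m, angles in rad, forces in N, time in s.
With the tool pointing down it reaches from about 0.4 to 0.85 m from the base axis. Payload 4.5 kg.
Tool frame: the origin (TCP) lies on the centre line of the jaws, within the pads' length; the fingertips stand 11 mm ahead of it and the grasp point (between the pads) lies 8 mm behind it; z points along the fingers, y is the line along which they close (so a half turn about z gives the same grasp; the last joint's range is limited). The gripper opens to 88 mm and grips with 3 to 60 N. Pads are 18 mm wide; open, the fingers measure 123 mm over their backs; the gripper's body (75 mm by 187 mm) begins 45 mm behind the grasp point.
Start: joints at [0.034, 0.689, -0.195, 1.565, 0.157, 0.902, -0.215], TCP at [0.625, 0, 0.25] pointing down, gripper open.
Joint ranges: [-3.01, 3.01], [-0.46, 2.08], [-1.47, 1.51], [0.13, 2.56], [-1, 4.14], [0.04, 2.09], [-2.66, 2.66]. Speed limits (rad/s): [2.57, 2.57, 3.14, 3.14, 3.14, 3.14, 3.14].

INTERFACE

Orientations are given as a unit quaternion [x, y, z, w].
In Python, from plant import * gives the robot as it stands. The module is installed in compiled form; this text tells all that it offers.
- The arm moves only by the tool send_rows, never from a script. Its argument "motion" is a list of rows, each an object of numbers: "x", "y", "z": the shift along the tool's x, y, z in cm; "rx", "ry", "rz": the turn, a rotation vector about the tool's x, y, z in rad; "jaw": the finger opening in cm, from 0 to 8.81. In form: [{"x": .., "y": .., "z": .., "rx": .., "ry": .., "rz": .., "jaw": ..}, ...]. A call has exactly 5 rows; each row shifts and turns the commanded pose from where the row before left it, along the tool's axes as they then stand; what a row does not reach is not made up. A row lasts 1/10 s, in which the tool goes at most 50 mm and 8.59 degrees, less where a joint would pass 70% of its speed; a pose out of reach is approached as far as the arm can. A call is refused whole if a number of a shift passes 5 or a number of a turn 0.15, either way. A call with a gripper value outside its range is refused whole. The fingers move at their own pace and stop on an object; "grip_force" is the grip in N (left out, the last holds). Time passes only in rows, so rows that do not move let the fingers close, or fill a call up. It gives the time, the measured TCP pose, the force, the opening and the grip force at its end, in the units of the state.
- get_state(): the state, without advancing time (a new reading comes with each control period).
- snapshot(name): name is "scene" or "side" or "wrist"; returns a dict with "img" (420x560x3 uint8, red, green, blue), "vertical_fov" (degrees; the focal length in pixels is half the picture's height over the tangent of half this angle, whatever the lens; pixels are square), "cx", "cy" (the principal point, pixels), "D" ([k1, k2, p1, p2, k3] as OpenCV has them; the pictures are not rectified), "extrinsics" (4x4, takes a point from camera to world coordinates). Camera axes: x right, y up, looking along -z (the intrinsics and any distortion apply to the point x, -y, -z); pixel columns grow to the right and rows downward; lengths in m; the calibration is good to about 2 mm. A picture is of the moment at which its call begins. There is no depth.
- finish_job(): hands the job in; it is judged then, once.
The state is a dict: "clock": time; "q": joint angles; "qd": joint speeds; "joint_torque": joint torques, N m; "tool_pos": TCP position; "eef_rot": TCP orientation; "contact_force": force on the tool from outside, world axes, zero at the start; "moment": the same for the moment, N m; "opening": opening from 0.0 (shut) to 1.0 (fully open); "finger_force": force on a finger pad.
Only numpy, scipy, OpenCV 4.12 (cv2) and the standard library are available. Lean on these libraries where they do the work, as an engineer would, in place of code of your own. Each camera call takes 0.05 s, during which the arm holds its last target. There are 200 camera calls.

TASK

Lay the four cut black rails in the rack for the frame assembler, one flat in each white channel in order of length: the longest next to the upright steel end plate, then shorter and shorter to the open end. Every rail lies along its channel, down on its floor, with its far end up to the back fence (at most a finger's width short of it), and the screw tub stays where it is.

Things in the scene. Friction and masses are not known exactly. Their poses are not given: they have to be found in the camera images.
- rail_160: The longest of four loose cut rails: black anodised aluminium square tube, 30 x 30 mm in section and 160 mm long, with raw silver cut ends, about 120 g (varies), lying on a red bench mat 4 mm thick. Origin at the middle of the tube (15 mm above what it lies on); x runs along its length, y across, z up. Both ends and all four sides are alike.
- rail_130: The second longest of four loose cut rails: black anodised aluminium square tube, 30 x 30 mm in section and 130 mm long, with raw silver cut ends, about 98 g (varies), lying on a red bench mat 4 mm thick. Origin at the middle of the tube (15 mm above what it lies on); x runs along its length, y across, z up. Both ends and all four sides are alike.
- rail_100: The third longest of four loose cut rails: black anodised aluminium square tube, 30 x 30 mm in section and 100 mm long, with raw silver cut ends, about 75 g (varies), lying on a red bench mat 4 mm thick. Origin at the middle of the tube (15 mm above what it lies on); x runs along its length, y across, z up. Both ends and all four sides are alike.
- rail_70: The shortest of four loose cut rails: black anodised aluminium square tube, 30 x 30 mm in section and 70 mm long, with raw silver cut ends, about 52 g (varies), lying on a red bench mat 4 mm thick. Origin at the middle of the tube (15 mm above what it lies on); x runs along its length, y across, z up. Both ends and all four sides are alike.
- bay_1: White nylon channel of the fixed rack, first from the left (+y) of four side by side, 70 mm apart in y. 165 mm long (x), 54 wide, 46 clear between side ribs 8 mm high. Origin under its centre, 37 mm above the bench; floor 8 mm above it (a rail in it has its centre 23 mm above). x points away from the robot to the back fence: near face at x = +85 mm, 20 mm higher than the floor.
- bay_2: White nylon channel of the fixed rack, second from the left of four side by side, 70 mm apart in y. 165 mm long (x), 54 wide, 46 clear between side ribs 8 mm high. Origin under its centre, 37 mm above the bench; floor 8 mm above it (a rail in it has its centre 23 mm above). x points away from the robot to the back fence: near face at x = +85 mm, 20 mm higher than the floor.
- bay_3: White nylon channel of the fixed rack, third from the left of four side by side, 70 mm apart in y. 165 mm long (x), 54 wide, 46 clear between side ribs 8 mm high. Origin under its centre, 37 mm above the bench; floor 8 mm above it (a rail in it has its centre 23 mm above). x points away from the robot to the back fence: near face at x = +85 mm, 20 mm higher than the floor.
- bay_4: White nylon channel of the fixed rack, last, at the right (-y) of four side by side, 70 mm apart in y. 165 mm long (x), 54 wide, 46 clear between side ribs 8 mm high. Origin under its centre, 37 mm above the bench; floor 8 mm above it (a rail in it has its centre 23 mm above). x points away from the robot to the back fence: near face at x = +85 mm, 20 mm higher than the floor.
- end_plate: Dark steel plate standing upright across one end of the row of channels, left or right (bolted on at either); fixed. 150 mm long (x), 14 mm thick (y), top 95 mm above the bench, its middle 67 mm beyond the centre line of the channel next to it. Origin on the bench under its middle. The other end of the rack is open, with only low black caps.
- screw_tub: Bystander: grey open tub full of screws, 130 x 100 mm and 50 mm high, 0.8 kg, loose on the bench at the left or right of the work. Origin at the centre of its underside. To be left where it is.
Mind the look-alikes: they are no part of the job. What is shaped like the rail_130 but blue or yellow is not meant.

How it is judged:
By the outcome, as a careful person would: the job done as asked, in the order asked, and still so for the second after the job is handed in, with the robot touching nothing.
It also fails if it takes over 96 s, if anything falls off the work surface, if the arm or the gripper's body presses on something with over 40 N, if the wrist force passes 120 N, or if a joint passes its speed limit or range.

## Working session

There is one attempt and no reset: what is moved stays moved. The work goes in short steps, Python scripts to look and compute and a tool call to move; the robot and the scene stay as the last step left them, time stands still between calls to the robot, and variables do not carry over. Pictures are saved under pics/ and viewed, at most 14 in all, crops included, and the job is handed in when it is done.

Besides the shell and the picture viewer there is one more tool, called after "Call:" as a command line: name --argument value ..., lists and objects as JSON in quotes. send_rows: Moves the arm, as the interface text tells. Its arguments: {"type":"object","properties":{"motion":{"type":"array"},"grip_force":{"type":"number"}},"required":["motion"]}

```bash
mkdir -p pics
cat > h.py <<'E'
from plant import *
import numpy as np, cv2, pickle
def K(s):
    h=s["img"].shape[0]; f=h/2/np.tan(np.radians(s["vertical_fov"])/2)
    return np.array([[f,0,s["cx"]],[0,f,s["cy"]],[0,0,1.]])
def to_world(s,px,z):
    """pixels -> world points on plane z"""
    p=cv2.undistortPoints(np.array(px,float).reshape(-1,1,2),K(s),np.array(s["D"],float)).reshape(-1,2)
    E=np.array(s["extrinsics"]); d=np.c_[p[:,0],-p[:,1],-np.ones(len(p))]@E[:3,:3].T
    o=E[:3,3]; return o+d*((np.asarray(z)-o[2])/d[:,2])[:,None]
def to_px(s,P):
    E=np.array(s["extrinsics"]); c=(np.array(P,float)-E[:3,3])@E[:3,:3]
    c=c*[1,-1,-1]
    return cv2.projectPoints(c.reshape(-1,1,3),np.zeros(3),np.zeros(3),K(s),np.array(s["D"],float))[0].reshape(-1,2)
def snap(n,name):
    s=snapshot(n); pickle.dump(s,open(f"pics/{name}.pkl","wb")); cv2.imwrite(f"pics/{name}.png",s["img"][:,:,::-1]); return s
E
python3 - <<'E'
from h import *
np.set_printoptions(precision=4,suppress=True)
for n in("scene","side","wrist"):
    s=snap(n,n+"0"); print(n,s["vertical_fov"],s["D"],np.array(s["extrinsics"]))
print(get_state())
E
```

```text
scene 52.50884920863096 [-0.0111  0.      0.      0.      0.    ] [[-0.654  -0.5344  0.5354  1.1967]
 [ 0.7564 -0.4553  0.4696  0.5896]
 [-0.0072  0.7122  0.702   0.9257]
 [ 0.      0.      0.      1.    ]]
side 54.3055357951747 [-0.0269  0.      0.      0.      0.    ] [[ 0.8898  0.2167 -0.4016  0.0968]
 [-0.4557  0.4681 -0.7571 -0.8574]
 [ 0.024   0.8567  0.5153  0.6701]
 [ 0.      0.      0.      1.    ]]
wrist 69.17336276178759 [-0.04  0.    0.    0.    0.  ] [[ 1.     -0.0003  0.0011  0.6256]
 [-0.0001  0.9541  0.2996  0.0782]
 [-0.0011 -0.2996  0.9541  0.3833]
 [ 0.      0.      0.      1.    ]]
{'clock': 0.15, 'q': array([ 0.0338,  0.6898, -0.1945,  1.5661,  0.1573,  0.9025, -0.2151]), 'qd': array([-0.0003, -0.0034, -0.0006, -0.0047, -0.0013,  0.0006, -0.0007]), 'joint_torque': array([ -0.0015, -52.7864,  -1.2682, -15.3588,  -0.0524,   0.0039,
         0.0001]), 'tool_pos': array([ 0.6246, -0.    ,  0.2491]), 'eef_rot': array([ 0.7071,  0.7071, -0.0005, -0.0004]), 'contact_force': array([-0.662 , -0.3598, -0.4849]), 'moment': array([0.0193, 0.0336, 0.031 ]), 'finger_force': 0.0, 'opening': 1.0003747748957044}
```

View pics/scene0.png

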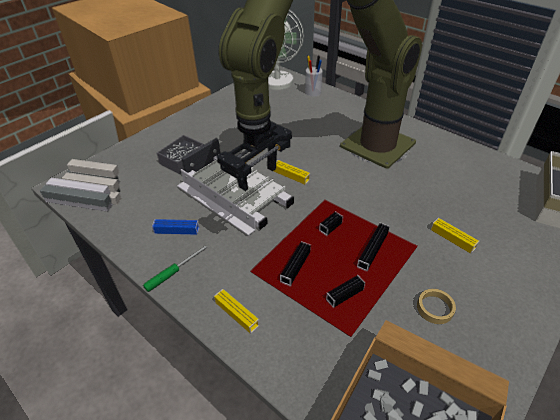

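View pics/side0.png

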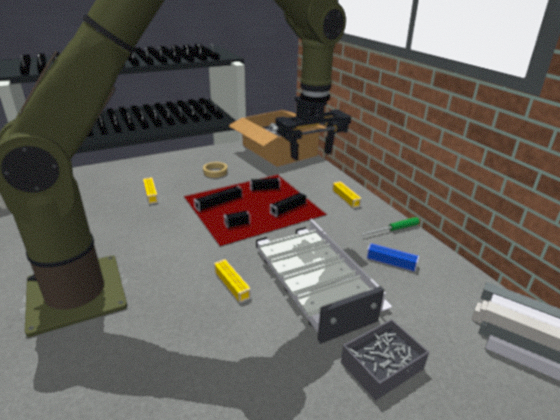

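View pics/wrist0.png

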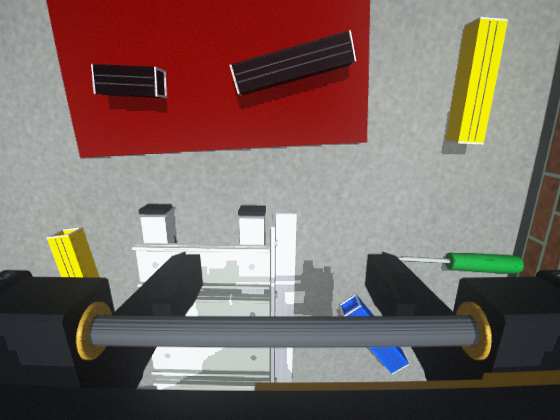

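The scene shows four black rails on the red mat: (330,222), (372,245), (295,262) and (345,291). Yellow and blue look-alikes lie at (292,172), (455,235), (236,310) and (176,227). The black ones on the mat fit. In the side view the end plate is at the -y end, at (350,313), with the tub beyond it, so the longest rail goes in bay_4. Next I fit the rails.

```bash
cat > fit.py <<'E'
from h import *
from scipy.optimize import minimize
def cub(x,y,a,L,zc=.019):
    c=np.array([[i*L/2,j*.015,k*.015] for i in(-1,1) for j in(-1,1) for k in(-1,1)])
    R=np.array([[np.cos(a),-np.sin(a),0],[np.sin(a),np.cos(a),0],[0,0,1]])
    return c@R.T+[x,y,zc]
def mask(s):
    im=s["img"].astype(int); r,g,b=im[...,0],im[...,1],im[...,2]
    red=((r>2.2*np.maximum(g,b))&(r>15)).astype(np.uint8)
    n,l,st,_=cv2.connectedComponentsWithStats(red); k=1+st[1:,4].argmax()
    cs,_=cv2.findContours((l==k).astype(np.uint8),cv2.RETR_EXTERNAL,cv2.CHAIN_APPROX_NONE)
    hull=np.zeros(red.shape,np.uint8); cv2.fillConvexPoly(hull,cv2.convexHull(max(cs,key=cv2.contourArea)),1)
    m=((hull>0)&(red==0)).astype(np.uint8)
    return cv2.morphologyEx(m,cv2.MORPH_OPEN,np.ones((3,3),np.uint8))
def hullmask(s,P,sc=4):
    m=np.zeros((420*sc,560*sc),np.uint8); h=cv2.convexHull(to_px(s,P).astype(np.float32))
    cv2.fillConvexPoly(m,((h+.5)*sc-.5).round().astype(np.int32),1); return cv2.resize(m.astype(np.float32),(560,420),interpolation=cv2.INTER_AREA)
E
python3 - <<'E'
from fit import *
S=[pickle.load(open(f"pics/{n}0.pkl","rb")) for n in("scene","side")]
M=[mask(s) for s in S]
Ls=[.16,.13,.10,.07]; used=set()
n,l,st,ce=cv2.connectedComponentsWithStats(M[0])
blobs=[i for i in range(1,n) if st[i,4]>80]
for i in blobs:
    W0=to_world(S[0],[ce[i]],.019)[0]
    m0=(l==i).astype(float)
    n2,l2,st2,c2=cv2.connectedComponentsWithStats(M[1]); p=to_px(S[1],[W0])[0]
    j=min([k for k in range(1,n2) if st2[k,4]>60],key=lambda k:np.hypot(*(c2[k]-p))); m1=(l2==j).astype(float)
    ys,xs=np.nonzero(m0); w=to_world(S[0],np.c_[xs,ys],.019)[:,:2]; u=np.linalg.svd(w-w.mean(0),full_matrices=False)[2][0]; a0=np.arctan2(u[1],u[0])
    best=None
    for L in Ls:
        f=lambda v:sum(np.abs(hullmask(s,cub(v[0]/100,v[1]/100,v[2],L))-m).sum() for s,m in zip(S,(m0,m1)))
        r=minimize(f,[W0[0]*100,W0[1]*100,a0],method="Nelder-Mead",options=dict(initial_simplex=np.array([W0[0]*100,W0[1]*100,a0])+np.array([[0,0,0],[1,0,0],[0,1,0],[0,0,.2]])))
        if best is None or r.fun<best[0]: best=(r.fun,L,r.x)
    print(ce[i].round(),c2[j].round(),"areas",m0.sum(),m1.sum(),"err",round(best[0],1),"L",best[1],"xy cm",best[2][:2].round(2),"yaw deg",np.degrees(best[2][2]).round(1))
s=S[1]; cv2.imwrite("pics/crop_side.png",cv2.resize(s["img"][200:350,220:400,::-1],None,fx=4,fy=4,interpolation=cv2.INTER_CUBIC)[:600])
s=S[0]; cv2.imwrite("pics/crop_scene.png",cv2.resize(s["img"][120:250,150:310,::-1],None,fx=4.6,fy=4.6,interpolation=cv2.INTER_CUBIC)[:600])
E
```

```text
[330. 223.] [236. 219.] areas 320.0 311.0 err 105.4 L 0.07 xy cm [44.81 11.44] yaw deg -2.4
[372. 249.] [217. 198.] areas 571.0 534.0 err 214.3 L 0.16 xy cm [44.32 25.91] yaw deg 10.9
[295. 264.] [286. 204.] areas 613.0 415.0 err 164.0 L 0.13 xy cm [62.85 13.09] yaw deg 15.7
[345. 291.] [265. 184.] areas 611.0 279.0 err 145.2 L 0.1 xy cm [61.96 28.64] yaw deg -15.6
```

View pics/crop_side.png

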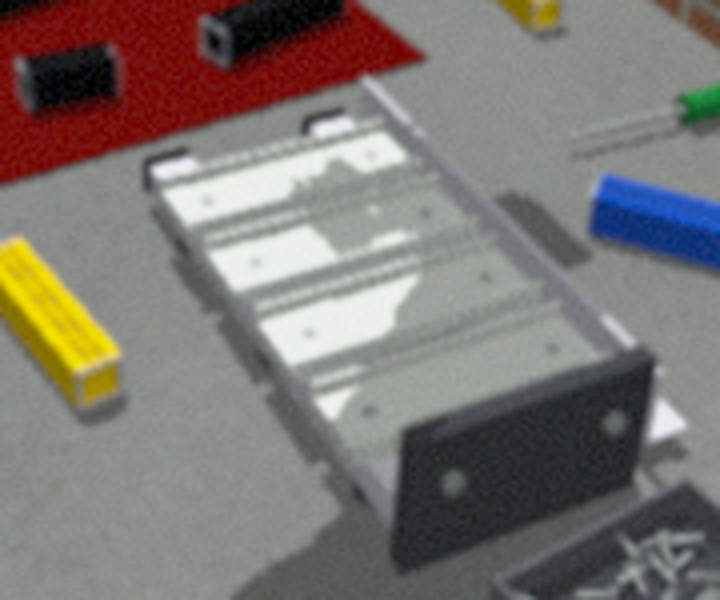

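The crop shows the rack with the steel plate at crop (405..655, 358..568), with fence top from (365,80). The four channels run up the row to the open end, where the caps are at (170,165) and (325,122). I locate the rack from these points and cross-check the rails in the wrist picture.

Run:
```python
from fit import *
np.set_printoptions(precision=4,suppress=True)
s=pickle.load(open("pics/side0.pkl","rb"))
c=lambda x,y:[220+x/4-.4,200+y/4-.4]
print("plate top outer",to_world(s,[c(405,437),c(655,358)],.095))
print("plate bottom",to_world(s,[c(402,568),c(638,482)],0.0))
print("fence top near edge / far",to_world(s,[c(365,92),c(600,350),c(368,78),c(630,330)],.065))
print("ch1 floor screws L",to_world(s,[c(207,201),c(255,262),c(308,333),c(369,411)],.045))
print("screws R",to_world(s,[c(373,156),c(425,213),c(487,278),c(553,348)],.045))
w=pickle.load(open("pics/wrist0.pkl","rb")); im=w["img"][:,:,::-1].copy()
M=mask(w); n,l,st,ce=cv2.connectedComponentsWithStats(M)
print([(ce[i].round(),st[i]) for i in range(1,n) if st[i,4]>200])
for v in((.4481,.1144,-2.4,.07),(.6285,.1309,15.7,.13)):
    print(to_px(w,cub(v[0],v[1],np.radians(v[2]),v[3])).round().tolist())
print("fence/caps px in wrist",to_world(w,[[274,214],[296,214],[274,330]],.065),to_world(w,[[165,248],[268,248]],.053))
```

```text
plate top outer [[ 0.4364 -0.3744  0.095 ]
 [ 0.5839 -0.3824  0.095 ]]
plate bottom [[ 0.4418 -0.3751  0.    ]
 [ 0.591  -0.3809  0.    ]]
fence top near edge / far [[ 0.6001 -0.0563  0.065 ]
 [ 0.5858 -0.3391  0.065 ]
 [ 0.611  -0.0416  0.065 ]
 [ 0.6113 -0.333   0.065 ]]
ch1 floor screws L [[ 0.4607 -0.0984  0.045 ]
 [ 0.4605 -0.1666  0.045 ]
 [ 0.4588 -0.2372  0.045 ]
 [ 0.4585 -0.3071  0.045 ]]
screws R [[ 0.582  -0.1004  0.045 ]
 [ 0.5801 -0.1689  0.045 ]
 [ 0.5796 -0.2401  0.045 ]
 [ 0.5787 -0.3089  0.045 ]]
[(array([294.,  62.]), array([ 229,   31,  127,   64, 3904], dtype=int32)), (array([128.,  80.]), array([  91,   64,   76,   34, 2147], dtype=int32))]
[[105.0, 99.0], [90.0, 98.0], [102.0, 72.0], [86.0, 68.0], [163.0, 101.0], [152.0, 100.0], [161.0, 74.0], [150.0, 70.0]]
[[237.0, 99.0], [232.0, 98.0], [228.0, 73.0], [224.0, 69.0], [345.0, 67.0], [350.0, 63.0], [339.0, 39.0], [344.0, 32.0]]
fence/caps px in wrist [[ 0.6148 -0.023   0.065 ]
 [ 0.639  -0.023   0.065 ]
 [ 0.6133 -0.1756  0.065 ]] [[ 0.4845 -0.0692  0.053 ]
 [ 0.6069 -0.0689  0.053 ]]
```

View pics/crop_scene.png

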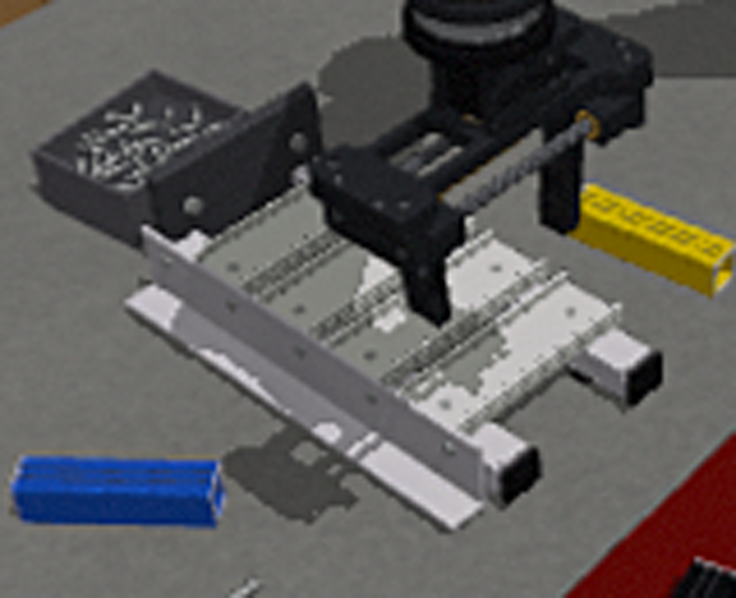

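The rack yaw is about -1°. The bay centres lie at y ≈ -0.097, -0.167, -0.237 and -0.306, and the fence face is at x ≈ 0.606–0.612. rail_160 goes first: turn, then travel above it.

Call:
send_rows --motion '[{"rz": 0.138, "jaw": 6.5}, {"rz": 0.138, "jaw": 6.5}, {"rz": 0.138, "jaw": 6.5}, {"rz": 0.138, "jaw": 6.5}, {"rz": 0.138, "jaw": 6.5}]' --grip_force 25

```text
schema error: expected keys x, y, z, rx, ry, rz, jaw
```

Call:
send_rows --motion '[{"rz": 0.138, "jaw": 6.5}, {"rz": 0.138, "jaw": 6.5}, {"rz": 0.138, "jaw": 6.5}, {"rz": 0.138, "jaw": 6.5}, {"rz": 0.138, "jaw": 6.5}]'

```text
schema error: expected keys x, y, z, rx, ry, rz, jaw
```

Call:
send_rows --motion '[{"x": -1.28, "y": -2.89, "jaw": 6.5}, {"x": -1.28, "y": -2.89, "jaw": 6.5}, {"x": -1.28, "y": -2.89, "jaw": 6.5}, {"x": -1.28, "y": -2.89, "jaw": 6.5}, {"x": -1.28, "y": -2.89, "jaw": 6.5}]'

```text
schema error: expected keys x, y, z, rx, ry, rz, jaw
```

Call:
send_rows --motion '[{"x": -1.28, "y": -2.89, "jaw": 6.5}, {"x": -1.28, "y": -2.89, "jaw": 6.5}, {"x": -1.28, "y": -2.89, "jaw": 6.5}, {"x": -1.28, "y": -2.89, "jaw": 6.5}, {"x": -1.28, "y": -2.89, "jaw": 6.5}]'

```text
schema error: expected keys x, y, z, rx, ry, rz, jaw
```

Call:
send_rows --motion '[{"z": 3, "jaw": 6.5}, {"z": 3, "jaw": 6.5}, {"z": 3, "jaw": 6.5}, {"z": 3, "jaw": 6.5}, {"jaw": 6.5}]'

```text
schema error: expected keys x, y, z, rx, ry, rz, jaw
```

Call:
send_rows --motion '[{"x": 0, "y": 0, "z": 0, "rx": 0, "ry": 0, "rz": 0.138, "jaw": 6.5}, {"x": 0, "y": 0, "z": 0, "rx": 0, "ry": 0, "rz": 0.138, "jaw": 6.5}, {"x": 0, "y": 0, "z": 0, "rx": 0, "ry": 0, "rz": 0.138, "jaw": 6.5}, {"x": 0, "y": 0, "z": 0, "rx": 0, "ry": 0, "rz": 0.138, "jaw": 6.5}, {"x": 0, "y": 0, "z": 0, "rx": 0, "ry": 0, "rz": 0.138, "jaw": 6.5}]' --grip_force 25

```text
clock: 0.65
tool_pos: [0.6248, 0.0, 0.2494]
eef_rot: [0.906, 0.424, -0.0, -0.0]
contact_force: [-0.2, -0.3, 0.3]
opening: 0.739
finger_force: 0.0
```

Call:
send_rows --motion '[{"x": 0, "y": 0, "z": 0, "rx": 0, "ry": 0, "rz": 0.138, "jaw": 6.5}, {"x": 0, "y": 0, "z": 0, "rx": 0, "ry": 0, "rz": 0.138, "jaw": 6.5}, {"x": 0, "y": 0, "z": 0, "rx": 0, "ry": 0, "rz": 0.138, "jaw": 6.5}, {"x": 0, "y": 0, "z": 0, "rx": 0, "ry": 0, "rz": 0.138, "jaw": 6.5}, {"x": 0, "y": 0, "z": 0, "rx": 0, "ry": 0, "rz": 0.138, "jaw": 6.5}]'

```text
clock: 1.15
tool_pos: [0.6248, 0.0001, 0.2494]
eef_rot: [0.996, 0.093, -0.0, -0.0]
contact_force: [0.5, -0.5, -0.0]
opening: 0.736
finger_force: 0.0
```

Call:
send_rows --motion '[{"x": -1.28, "y": -2.89, "z": 0, "rx": 0, "ry": 0, "rz": 0, "jaw": 6.5}, {"x": -1.28, "y": -2.89, "z": 0, "rx": 0, "ry": 0, "rz": 0, "jaw": 6.5}, {"x": -1.28, "y": -2.89, "z": 0, "rx": 0, "ry": 0, "rz": 0, "jaw": 6.5}, {"x": -1.28, "y": -2.89, "z": 0, "rx": 0, "ry": 0, "rz": 0, "jaw": 6.5}, {"x": -1.28, "y": -2.89, "z": 0, "rx": 0, "ry": 0, "rz": 0, "jaw": 6.5}]'

```text
clock: 1.65
tool_pos: [0.5337, 0.1308, 0.2495]
eef_rot: [0.995, 0.095, -0.0, -0.0]
contact_force: [-0.4, 0.3, -0.1]
opening: 0.737
finger_force: 0.0
```

Call:
send_rows --motion '[{"x": -1.28, "y": -2.89, "z": 0, "rx": 0, "ry": 0, "rz": 0, "jaw": 6.5}, {"x": -1.28, "y": -2.89, "z": 0, "rx": 0, "ry": 0, "rz": 0, "jaw": 6.5}, {"x": -1.28, "y": -2.89, "z": 0, "rx": 0, "ry": 0, "rz": 0, "jaw": 6.5}, {"x": -1.28, "y": -2.89, "z": 0, "rx": 0, "ry": 0, "rz": 0, "jaw": 6.5}, {"x": -1.28, "y": -2.89, "z": 0, "rx": 0, "ry": 0, "rz": 0, "jaw": 6.5}]'

```text
clock: 2.15
tool_pos: [0.4435, 0.2605, 0.2496]
eef_rot: [0.995, 0.095, -0.0, 0.0]
contact_force: [0.5, 0.7, -0.4]
opening: 0.741
finger_force: 0.0
```

Call:
send_rows --motion '[{"x": 0, "y": 0, "z": 3, "rx": 0, "ry": 0, "rz": 0, "jaw": 6.5}, {"x": 0, "y": 0, "z": 3, "rx": 0, "ry": 0, "rz": 0, "jaw": 6.5}, {"x": 0, "y": 0, "z": 3, "rx": 0, "ry": 0, "rz": 0, "jaw": 6.5}, {"x": 0, "y": 0, "z": 3, "rx": 0, "ry": 0, "rz": 0, "jaw": 6.5}, {"x": 0, "y": 0, "z": 0, "rx": 0, "ry": 0, "rz": 0, "jaw": 6.5}]'

```text
clock: 2.65
tool_pos: [0.4423, 0.2585, 0.1268]
eef_rot: [0.995, 0.095, -0.003, 0.001]
contact_force: [0.1, -0.5, 0.8]
opening: 0.741
finger_force: 0.0
```

Run:
```python
from fit import *
a=snap("wrist","w1")["img"]; b=snap("scene","s1")["img"]
c=cv2.resize(b[130:270,150:310],None,fx=2.4,fy=2.4,interpolation=cv2.INTER_CUBIC)
o=np.zeros((560,800,3),np.uint8); a2=cv2.resize(a,(400,300)); o[:300,:400]=a2; o[:c.shape[0],410:410+c.shape[1]]=c
d=snap("side","d1")["img"][190:350,220:400]; d=cv2.resize(d,None,fx=2.0,fy=1.6) if 0 else cv2.resize(d,(288,256)); o[300:556,:288]=d
cv2.imwrite("pics/m1.png",o[:,:,::-1]); print(get_state()["tool_pos"])
```

```text
[0.4451081  0.25971483 0.13062377]
```

View pics/m1.png

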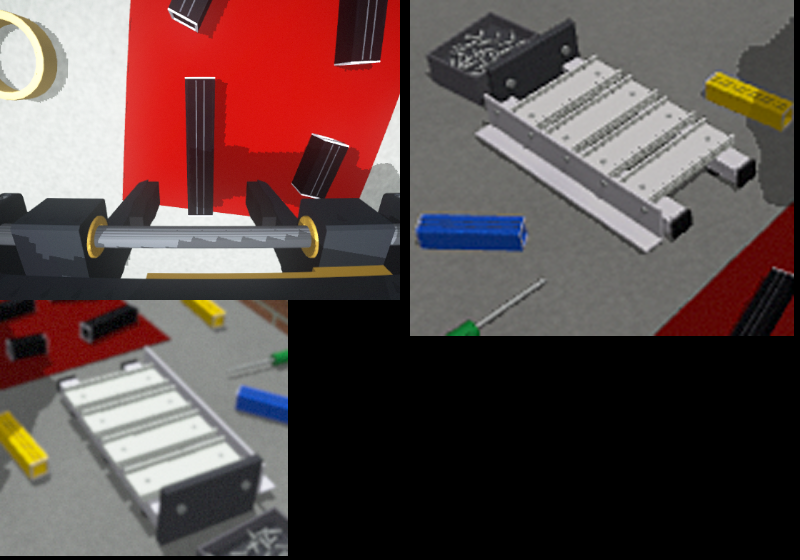

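The wrist view shows rail_160 centred between the fingers, at montage (200,78)–(200,214), and parallel to the pads. I check its lengthwise position and locate the rack in the clear views.

Run:
```python
from fit import *
np.set_printoptions(precision=4,suppress=True)
w=pickle.load(open("pics/w1.pkl","rb")); 
P=to_world(w,[[280,109],[280,300]],.034); print(P,P.mean(0),np.linalg.norm(P[0]-P[1]))
s=pickle.load(open("pics/s1.pkl","rb")); c=lambda x,y:[150+(x-410)/2.4-.3,130+y/2.4-.3]
print("fence top",to_world(s,[c(486,94),c(661,208)],.065))
d=pickle.load(open("pics/d1.pkl","rb")); k=lambda x,y:[220+x/1.6-.3,190+(y-300)/1.6-.3]
# rack model overlay: rib tops/ floor rect/ fence top/ plate top
def overlay(x0,y4,a):
    R=np.array([[np.cos(a),-np.sin(a),0],[np.sin(a),np.cos(a),0],[0,0,1]]); segs=[]
    for i in range(4):
        y=i*.07
        for e in(-.023,.023): segs.append(([-.0825,y+e,.053],[.0825,y+e,.053]))
    segs+= [([.085,-.03,.065],[.085,.24,.065]),([-.075,-.06,.095],[.075,-.06,.095]),([-.075,-.074,.095],[.075,-.074,.095])]
    return [(np.array(p)@R.T+[x0,y4,0],np.array(q)@R.T+[x0,y4,0]) for p,q in segs]
out=[]
for S,(r0,r1,c0,c1) in((s,(135,235,170,300)),(d,(210,350,245,395))):
    big=cv2.resize(S["img"],None,fx=4,fy=4,interpolation=cv2.INTER_CUBIC)
    for p,q in overlay(.523,-.306,np.radians(-1)):
        u=((to_px(S,[p,q])+.5)*4-.5).round().astype(int); cv2.line(big,tuple(map(int,u[0])),tuple(map(int,u[1])),(255,0,0),1)
    out.append(cv2.resize(big[r0*4:r1*4,c0*4:c1*4],(520 if S is s else 430,400),interpolation=cv2.INTER_AREA))
o=np.hstack(out); cv2.imwrite("pics/ov.png",cv2.resize(o,(800,340),interpolation=cv2.INTER_AREA)[:,:,::-1])
```

```text
[[0.5242 0.2771 0.034 ]
 [0.371  0.248  0.034 ]] [0.4476 0.2625 0.034 ] 0.15596391656578637
fence top [[ 0.6041 -0.3718  0.065 ]
 [ 0.6079 -0.0426  0.065 ]]
```

View pics/ov.png

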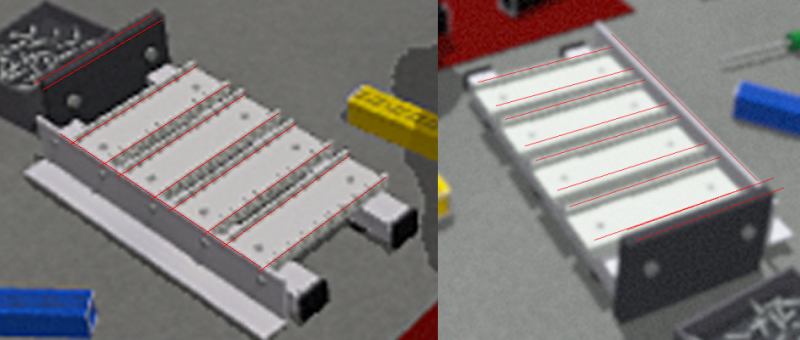

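Call:
send_rows --motion '[{"x": 0, "y": 0, "z": 2.5, "rx": 0, "ry": 0, "rz": 0, "jaw": 6.5}, {"x": 0, "y": 0, "z": 2.5, "rx": 0, "ry": 0, "rz": 0, "jaw": 6.5}, {"x": 0, "y": 0, "z": 2.5, "rx": 0, "ry": 0, "rz": 0, "jaw": 6.5}, {"x": 0, "y": 0, "z": 2.7, "rx": 0, "ry": 0, "rz": 0, "jaw": 6.5}, {"x": 0, "y": 0, "z": 0, "rx": 0, "ry": 0, "rz": 0, "jaw": 6.5}]'

```text
clock: 3.3
tool_pos: [0.4442, 0.2594, 0.0269]
eef_rot: [0.995, 0.095, -0.001, 0.0]
contact_force: [-0.5, -0.6, -0.6]
opening: 0.736
finger_force: 0.0
```

Both overlays agree with the ribs and the plate to within a few mm. The fingers straddle the rail, so grip, lift and straighten.

Call:
send_rows --motion '[{"x": 0, "y": 0, "z": 0, "rx": 0, "ry": 0, "rz": 0, "jaw": 2}, {"x": 0, "y": 0, "z": 0, "rx": 0, "ry": 0, "rz": 0, "jaw": 2}, {"x": 0, "y": 0, "z": 0, "rx": 0, "ry": 0, "rz": 0, "jaw": 2}, {"x": 0, "y": 0, "z": 0, "rx": 0, "ry": 0, "rz": 0, "jaw": 2}, {"x": 0, "y": 0, "z": 0, "rx": 0, "ry": 0, "rz": 0, "jaw": 2}]' --grip_force 25

```text
clock: 3.8
tool_pos: [0.4449, 0.26, 0.0285]
eef_rot: [0.995, 0.095, 0.001, -0.0]
contact_force: [0.3, 0.6, 5.7]
opening: 0.336
finger_force: 25.0
```

Call:
send_rows --motion '[{"x": 0, "y": 0, "z": -2, "rx": 0, "ry": 0, "rz": 0, "jaw": 2}, {"x": 0, "y": 0, "z": -3, "rx": 0, "ry": 0, "rz": 0, "jaw": 2}, {"x": 0, "y": 0, "z": -4, "rx": 0, "ry": 0, "rz": 0, "jaw": 2}, {"x": 0, "y": 0, "z": -3, "rx": 0, "ry": 0, "rz": 0.1, "jaw": 2}, {"x": 0, "y": 0, "z": 0, "rx": 0, "ry": 0, "rz": 0.107, "jaw": 2}]'

```text
clock: 4.3
tool_pos: [0.4464, 0.2604, 0.1514]
eef_rot: [1.0, -0.01, 0.003, -0.002]
contact_force: [1.5, -0.3, -2.4]
opening: 0.339
finger_force: 25.0
```

Call:
send_rows --motion '[{"x": 0.39, "y": 1.5, "z": 0, "rx": 0, "ry": 0, "rz": 0, "jaw": 2}, {"x": 0.39, "y": 2.8, "z": 0, "rx": 0, "ry": 0, "rz": 0, "jaw": 2}, {"x": 0.39, "y": 2.8, "z": 0, "rx": 0, "ry": 0, "rz": 0, "jaw": 2}, {"x": 0.39, "y": 2.8, "z": 0, "rx": 0, "ry": 0, "rz": 0, "jaw": 2}, {"x": 0.39, "y": 2.8, "z": 0, "rx": 0, "ry": 0, "rz": 0, "jaw": 2}]'

```text
clock: 4.8
tool_pos: [0.4617, 0.131, 0.1477]
eef_rot: [1.0, -0.008, -0.0, 0.0]
contact_force: [0.6, -0.6, -3.2]
opening: 0.341
finger_force: 25.0
```

Call:
send_rows --motion '[{"x": 0.39, "y": 3, "z": 0, "rx": 0, "ry": 0, "rz": 0, "jaw": 2}, {"x": 0.39, "y": 3, "z": 0, "rx": 0, "ry": 0, "rz": 0, "jaw": 2}, {"x": 0.39, "y": 3, "z": 0, "rx": 0, "ry": 0, "rz": 0, "jaw": 2}, {"x": 0.39, "y": 3, "z": 0, "rx": 0, "ry": 0, "rz": 0, "jaw": 2}, {"x": 0.39, "y": 3, "z": 0, "rx": 0, "ry": 0, "rz": 0, "jaw": 2}]'

```text
clock: 5.3
tool_pos: [0.4788, -0.0194, 0.1477]
eef_rot: [1.0, -0.008, -0.0, 0.0]
contact_force: [0.0, 0.6, -1.4]
opening: 0.339
finger_force: 25.0
```

Call:
send_rows --motion '[{"x": 0.39, "y": 3, "z": 0, "rx": 0, "ry": 0, "rz": 0, "jaw": 2}, {"x": 0.39, "y": 3, "z": 0, "rx": 0, "ry": 0, "rz": 0, "jaw": 2}, {"x": 0.39, "y": 3, "z": 0, "rx": 0, "ry": 0, "rz": 0, "jaw": 2}, {"x": 0.39, "y": 3, "z": 0, "rx": 0, "ry": 0, "rz": 0, "jaw": 2}, {"x": 0.39, "y": 3, "z": 0, "rx": 0, "ry": 0, "rz": 0, "jaw": 2}]'

```text
clock: 5.8
tool_pos: [0.4957, -0.1696, 0.1477]
eef_rot: [1.0, -0.008, -0.0, -0.0]
contact_force: [0.5, -0.1, -1.3]
opening: 0.339
finger_force: 25.0
```

Call:
send_rows --motion '[{"x": 0.39, "y": 3, "z": 0, "rx": 0, "ry": 0, "rz": 0, "jaw": 2}, {"x": 0.39, "y": 3, "z": 0, "rx": 0, "ry": 0, "rz": 0, "jaw": 2}, {"x": 0.39, "y": 3, "z": 0, "rx": 0, "ry": 0, "rz": 0, "jaw": 2}, {"x": 0.39, "y": 2, "z": 0, "rx": 0, "ry": 0, "rz": 0, "jaw": 2}, {"x": 0.39, "y": 2.5, "z": 0, "rx": 0, "ry": 0, "rz": 0, "jaw": 2}]'

```text
clock: 6.3
tool_pos: [0.5129, -0.304, 0.1475]
eef_rot: [1.0, -0.008, -0.001, -0.001]
contact_force: [0.5, -0.3, -1.9]
opening: 0.34
finger_force: 25.0
```

Call:
send_rows --motion '[{"x": 0, "y": 0, "z": 2, "rx": 0, "ry": 0, "rz": 0, "jaw": 2}, {"x": 0, "y": 0, "z": 2, "rx": 0, "ry": 0, "rz": 0, "jaw": 2}, {"x": 0, "y": 0, "z": 1, "rx": 0, "ry": 0, "rz": 0, "jaw": 2}, {"x": 0, "y": 0, "z": 0, "rx": 0, "ry": 0, "rz": 0, "jaw": 2}, {"x": 0, "y": 0, "z": 0, "rx": 0, "ry": 0, "rz": 0, "jaw": 2}]'

```text
clock: 6.8
tool_pos: [0.5136, -0.3036, 0.0981]
eef_rot: [1.0, -0.008, 0.0, 0.0]
contact_force: [-0.4, -0.8, -2.0]
opening: 0.339
finger_force: 25.0
```

Run:
```python
from fit import *
a=snap("wrist","w2")["img"]; d=snap("scene","s2")["img"][110:240,150:310]
o=np.zeros((600,560,3),np.uint8); o[:300]=a[:300]; dd=cv2.resize(d,(369,300)); o[300:,:369]=dd
cv2.imwrite("pics/m2.png",o[:,:,::-1])
```

```text
(no output)
```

View pics/m2.png

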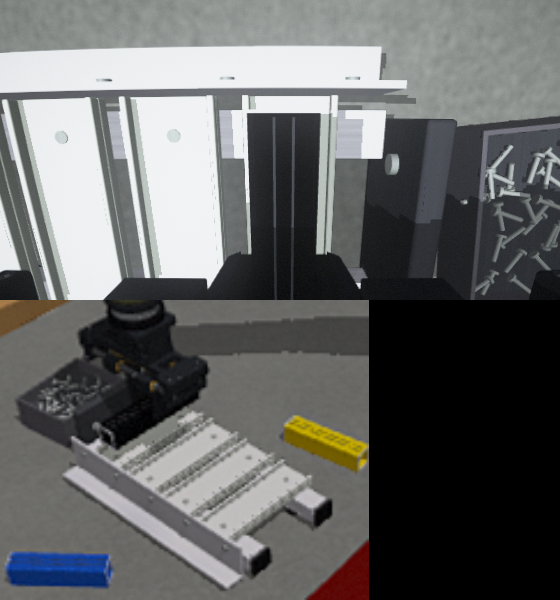

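The rail (wrist px 248–322) hangs between bay_4's ribs (inner edges ~250 and ~330 at row 105), slightly left. I compute the offset.

Run:
```python
from fit import *
np.set_printoptions(precision=4,suppress=True)
w=pickle.load(open("pics/w2.pkl","rb")); print(get_state()["tool_pos"])
print("rail far top corners",to_world(w,[[248,114],[321,114]],.098-.008+.015))
print("rib inner tops far",to_world(w,[[250,110],[331,110],[210,110],[133,110]],.053))
print("fence top",to_world(w,[[200,84],[380,83]],.065))
g=cv2.cvtColor(w["img"],cv2.COLOR_RGB2GRAY)
print(g[120,225:350]); print(g[75:125,310][:20],g[75:120,180])
```

```text
[ 0.514  -0.3039  0.0986]
rail far top corners [[ 0.5936 -0.2899  0.105 ]
 [ 0.5931 -0.3191  0.105 ]]
rib inner tops far [[ 0.5965 -0.2855  0.053 ]
 [ 0.5958 -0.3309  0.053 ]
 [ 0.597  -0.263   0.053 ]
 [ 0.5981 -0.2192  0.053 ]]
fence top [[ 0.6095 -0.2616  0.065 ]
 [ 0.6086 -0.354   0.065 ]]
[188 186 186 186 188 188 188 237 242 242 242 242 242 242 242 242 241 203
 238 241 241 242 105  59  64  61  60  61  57  57  55  56  55  56  57  56
  56  56  56  54  57  53  55  53  53  54  52  72  91  94  70  57  53  52
  52  57  53  52  53  55  53  52  53  56  52  51  57  80  95  92  60  50
  56  54  56  53  52  55  52  53  55  55  56  52  55  52  56  52  53  56
  57  58  52  57  60 116 196 195 196 194 196 196 196 176  99 124 178 192
 196 192 192 178 168 191 192 192 189 190 191 191 193 192 192 192 193]
[241 241 241 241 241 241 241 241 241 242 241 242 215 145 112 114 112 112
 111 114] [241 241 241 241 240 241 241 241 241 241 241 241 240 215 111 109 110 109
 108 109 112 167 239 241 241 241 241 242 241 242 242 241 242 242 241 241
 241 242 242 243 242 242 242 242 242]
```

Call:
send_rows --motion '[{"x": 0.5, "y": 0.15, "z": 0.8, "rx": 0, "ry": 0, "rz": 0, "jaw": 2}, {"x": 0.4, "y": 0.15, "z": 0.8, "rx": 0, "ry": 0, "rz": 0, "jaw": 2}, {"x": 0, "y": 0, "z": 0.8, "rx": 0, "ry": 0, "rz": 0, "jaw": 2}, {"x": 0, "y": 0, "z": 0.3, "rx": 0, "ry": 0, "rz": 0, "jaw": 2}, {"x": 0, "y": 0, "z": 0, "rx": 0, "ry": 0, "rz": 0, "jaw": 2}]'

```text
clock: 7.4
tool_pos: [0.522, -0.3066, 0.0701]
eef_rot: [1.0, -0.008, -0.0, -0.0]
contact_force: [0.3, -0.6, -1.5]
opening: 0.336
finger_force: 25.0
```

Call:
send_rows --motion '[{"x": 0, "y": 0, "z": 0.1, "rx": 0, "ry": 0, "rz": 0, "jaw": 2}, {"x": 0, "y": 0, "z": 0.1, "rx": 0, "ry": 0, "rz": 0, "jaw": 2}, {"x": 0, "y": 0, "z": 0.1, "rx": 0, "ry": 0, "rz": 0, "jaw": 2}, {"x": 0, "y": 0, "z": 0, "rx": 0, "ry": 0, "rz": 0, "jaw": 2}, {"x": 0, "y": 0, "z": 0, "rx": 0, "ry": 0, "rz": 0, "jaw": 2}]'

```text
clock: 7.9
tool_pos: [0.5223, -0.3069, 0.0695]
eef_rot: [1.0, -0.008, 0.0, 0.0]
contact_force: [-3.5, 1.7, 12.3]
opening: 0.336
finger_force: 25.0
```

Floor contact (12 N). I ease up slightly and slide towards the fence.

Call:
send_rows --motion '[{"x": 0, "y": 0, "z": -0.15, "rx": 0, "ry": 0, "rz": 0, "jaw": 2}, {"x": 0.1, "y": 0, "z": 0, "rx": 0, "ry": 0, "rz": 0, "jaw": 2}, {"x": 0.1, "y": 0, "z": 0, "rx": 0, "ry": 0, "rz": 0, "jaw": 2}, {"x": 0.1, "y": 0, "z": 0, "rx": 0, "ry": 0, "rz": 0, "jaw": 2}, {"x": 0, "y": 0, "z": 0, "rx": 0, "ry": 0, "rz": 0, "jaw": 2}]'

```text
clock: 8.4
tool_pos: [0.5237, -0.3072, 0.0696]
eef_rot: [1.0, -0.008, -0.002, -0.0]
contact_force: [-5.0, -0.1, 7.9]
opening: 0.336
finger_force: 25.0
```

Call:
send_rows --motion '[{"x": 0.1, "y": 0, "z": 0, "rx": 0, "ry": 0, "rz": 0, "jaw": 2}, {"x": 0.1, "y": 0, "z": 0, "rx": 0, "ry": 0, "rz": 0, "jaw": 2}, {"x": 0.1, "y": 0, "z": 0, "rx": 0, "ry": 0, "rz": 0, "jaw": 2}, {"x": 0, "y": 0, "z": 0, "rx": 0, "ry": 0, "rz": 0, "jaw": 2}, {"x": 0, "y": 0, "z": 0, "rx": 0, "ry": 0, "rz": 0, "jaw": 2}]'

```text
clock: 8.9
tool_pos: [0.5252, -0.3074, 0.0696]
eef_rot: [1.0, -0.009, -0.003, -0.0]
contact_force: [-7.1, 0.7, 9.7]
opening: 0.338
finger_force: 25.0
```

Call:
send_rows --motion '[{"x": 0, "y": 0, "z": -0.15, "rx": 0, "ry": 0, "rz": 0, "jaw": 2}, {"x": 0, "y": 0, "z": 0, "rx": 0, "ry": 0, "rz": 0, "jaw": 2}, {"x": 0, "y": 0, "z": 0, "rx": 0, "ry": 0, "rz": 0, "jaw": 2}, {"x": 0, "y": 0, "z": 0, "rx": 0, "ry": 0, "rz": 0, "jaw": 2}, {"x": 0, "y": 0, "z": 0, "rx": 0, "ry": 0, "rz": 0, "jaw": 2}]'

```text
clock: 9.4
tool_pos: [0.5253, -0.3073, 0.0698]
eef_rot: [1.0, -0.009, -0.003, -0.0]
contact_force: [-4.8, 0.3, 0.4]
opening: 0.339
finger_force: 25.0
```

Call:
send_rows --motion '[{"x": 0.1, "y": 0, "z": 0, "rx": 0, "ry": 0, "rz": 0, "jaw": 2}, {"x": 0.1, "y": 0, "z": 0, "rx": 0, "ry": 0, "rz": 0, "jaw": 2}, {"x": 0.1, "y": 0, "z": 0, "rx": 0, "ry": 0, "rz": 0, "jaw": 2}, {"x": 0, "y": 0, "z": 0, "rx": 0, "ry": 0, "rz": 0, "jaw": 2}, {"x": 0, "y": 0, "z": 0, "rx": 0, "ry": 0, "rz": 0, "jaw": 2}]'

```text
clock: 9.9
tool_pos: [0.5253, -0.3073, 0.0696]
eef_rot: [1.0, -0.009, -0.006, -0.001]
contact_force: [-10.3, 0.2, 3.6]
opening: 0.336
finger_force: 25.0
```

At the fence: x stopped at 0.525 with 10 N and the z load near zero. Release, rise, and travel above rail_130.

Call:
send_rows --motion '[{"x": 0, "y": 0, "z": 0, "rx": 0, "ry": 0, "rz": 0, "jaw": 5.2}, {"x": 0, "y": 0, "z": 0, "rx": 0, "ry": 0, "rz": 0, "jaw": 5.2}, {"x": 0, "y": 0, "z": 0, "rx": 0, "ry": 0, "rz": 0, "jaw": 5.2}, {"x": 0, "y": 0, "z": -1, "rx": 0, "ry": 0, "rz": 0, "jaw": 5.2}, {"x": 0, "y": 0, "z": -2, "rx": 0, "ry": 0, "rz": 0, "jaw": 5.2}]'

```text
clock: 10.4
tool_pos: [0.531, -0.3063, 0.1004]
eef_rot: [1.0, -0.008, -0.001, -0.001]
contact_force: [-0.2, -0.6, -0.2]
opening: 0.589
finger_force: 0.0
```

Call:
send_rows --motion '[{"x": 0, "y": 0, "z": -3, "rx": 0, "ry": 0, "rz": 0, "jaw": 5.2}, {"x": 0, "y": 0, "z": -3, "rx": 0, "ry": 0, "rz": 0, "jaw": 5.2}, {"x": 0, "y": 0, "z": -2, "rx": 0, "ry": 0, "rz": -0.1, "jaw": 6.5}, {"x": 0, "y": 0, "z": 0, "rx": 0, "ry": 0, "rz": -0.1, "jaw": 6.5}, {"x": 0, "y": 0, "z": 0, "rx": 0, "ry": 0, "rz": -0.091, "jaw": 6.5}]'

```text
clock: 10.9
tool_pos: [0.5324, -0.3073, 0.1827]
eef_rot: [0.99, 0.139, 0.001, 0.001]
contact_force: [0.5, 0.9, -0.4]
opening: 0.738
finger_force: 0.0
```

Call:
send_rows --motion '[{"x": 1.47, "y": -2.63, "z": 0, "rx": 0, "ry": 0, "rz": 0, "jaw": 6.5}, {"x": 1.47, "y": -2.63, "z": 0, "rx": 0, "ry": 0, "rz": 0, "jaw": 6.5}, {"x": 1.47, "y": -2.63, "z": 0, "rx": 0, "ry": 0, "rz": 0, "jaw": 6.5}, {"x": 1.47, "y": -2.63, "z": 0, "rx": 0, "ry": 0, "rz": 0, "jaw": 6.5}, {"x": 1.47, "y": -2.63, "z": 0, "rx": 0, "ry": 0, "rz": 0, "jaw": 6.5}]'

```text
clock: 11.4
tool_pos: [0.5672, -0.1592, 0.1817]
eef_rot: [0.991, 0.137, 0.001, 0.0]
contact_force: [-0.0, 0.3, -0.4]
opening: 0.736
finger_force: 0.0
```

Call:
send_rows --motion '[{"x": 1.47, "y": -2.63, "z": 0, "rx": 0, "ry": 0, "rz": 0, "jaw": 6.5}, {"x": 1.47, "y": -2.63, "z": 0, "rx": 0, "ry": 0, "rz": 0, "jaw": 6.5}, {"x": 1.47, "y": -2.63, "z": 0, "rx": 0, "ry": 0, "rz": 0, "jaw": 6.5}, {"x": 1.47, "y": -2.63, "z": 0, "rx": 0, "ry": 0, "rz": 0, "jaw": 6.5}, {"x": 1.47, "y": -2.63, "z": 0, "rx": 0, "ry": 0, "rz": 0, "jaw": 6.5}]'

```text
clock: 11.9
tool_pos: [0.6022, -0.0125, 0.1817]
eef_rot: [0.991, 0.137, 0.001, -0.0]
contact_force: [-0.0, 0.1, -0.7]
opening: 0.737
finger_force: 0.0
```

Call:
send_rows --motion '[{"x": 1.47, "y": -2.63, "z": 0, "rx": 0, "ry": 0, "rz": 0, "jaw": 6.5}, {"x": 1.47, "y": -2.63, "z": 0, "rx": 0, "ry": 0, "rz": 0, "jaw": 6.5}, {"x": 1.47, "y": -2.63, "z": 0, "rx": 0, "ry": 0, "rz": 0, "jaw": 6.5}, {"x": 1.47, "y": -2.63, "z": 0, "rx": 0, "ry": 0, "rz": 0, "jaw": 6.5}, {"x": 1.47, "y": -2.63, "z": 0, "rx": 0, "ry": 0, "rz": 0, "jaw": 6.5}]'

```text
clock: 12.4
tool_pos: [0.6371, 0.1342, 0.1817]
eef_rot: [0.991, 0.137, 0.001, -0.0]
contact_force: [0.3, -0.9, 0.6]
opening: 0.741
finger_force: 0.0
```

```bash
cat >> fit.py <<'E'
def wristfit(s,x,y,deg,L,zc=.019):
    """refine a rail pose in the wrist view: black-vs-red blob at the expected place"""
    m=mask(s); n,l,st,ce=cv2.connectedComponentsWithStats(m); p=to_px(s,[[x,y,zc]])[0]
    i=l[int(p[1]),int(p[0])]; b=(l==i).astype(float)
    v0=np.array([x*100,y*100,np.radians(deg)])
    f=lambda v:np.abs(hullmask(s,cub(v[0]/100,v[1]/100,v[2],L,zc))-b).sum()
    r=minimize(f,v0,method="Nelder-Mead",options=dict(initial_simplex=v0+np.array([[0,0,0],[1,0,0],[0,1,0],[0,0,.1]])))
    return i,st[i].tolist(),r.fun,r.x[:2].round(2),np.degrees(r.x[2]).round(1),p.round()
E
python3 - <<'E'
from fit import *
s=snap("wrist","w3"); print(wristfit(s,.63,.133,15.7,.13)); print(wristfit(s,.62,.287,-15.6,.10)); print(get_state()["tool_pos"])
E
```

```text
(np.int32(2), [268, 134, 33, 134, 4055], np.float64(149.3125), array([63.48, 13.47]), np.float64(14.4), array([283., 206.]))
(np.int32(1), [89, 119, 80, 106, 3599], np.float64(858.6875), array([62.28, 29.02]), np.float64(-16.5), array([131., 175.]))
[0.63770562 0.14233049 0.18160772]
```

Call:
send_rows --motion '[{"x": -0.35, "y": 0.3, "z": 2.5, "rx": 0, "ry": 0, "rz": 0.012, "jaw": 6.5}, {"x": -0.35, "y": 0.3, "z": 2.5, "rx": 0, "ry": 0, "rz": 0, "jaw": 6.5}, {"x": 0, "y": 0, "z": 2.5, "rx": 0, "ry": 0, "rz": 0, "jaw": 6.5}, {"x": 0, "y": 0, "z": 2.5, "rx": 0, "ry": 0, "rz": 0, "jaw": 6.5}, {"x": 0, "y": 0, "z": 2.5, "rx": 0, "ry": 0, "rz": 0, "jaw": 6.5}]'

```text
clock: 12.95
tool_pos: [0.6319, 0.125, 0.0557]
eef_rot: [0.991, 0.131, 0.001, -0.0]
contact_force: [1.1, 0.1, -0.0]
opening: 0.739
finger_force: 0.0
```

Call:
send_rows --motion '[{"x": 0, "y": 0, "z": 2, "rx": 0, "ry": 0, "rz": 0, "jaw": 6.5}, {"x": 0, "y": 0, "z": 0.9, "rx": 0, "ry": 0, "rz": 0, "jaw": 6.5}, {"x": 0, "y": 0, "z": 0, "rx": 0, "ry": 0, "rz": 0, "jaw": 6.5}, {"x": 0, "y": 0, "z": 0, "rx": 0, "ry": 0, "rz": 0, "jaw": 6.5}, {"x": 0, "y": 0, "z": 0, "rx": 0, "ry": 0, "rz": 0, "jaw": 6.5}]'

```text
clock: 13.45
tool_pos: [0.6324, 0.1251, 0.0282]
eef_rot: [0.991, 0.131, 0.001, -0.0]
contact_force: [-0.0, -0.2, -0.0]
opening: 0.738
finger_force: 0.0
```

Call:
send_rows --motion '[{"x": 0, "y": 0, "z": 0, "rx": 0, "ry": 0, "rz": 0, "jaw": 2}, {"x": 0, "y": 0, "z": 0, "rx": 0, "ry": 0, "rz": 0, "jaw": 2}, {"x": 0, "y": 0, "z": 0, "rx": 0, "ry": 0, "rz": 0, "jaw": 2}, {"x": 0, "y": 0, "z": 0, "rx": 0, "ry": 0, "rz": 0, "jaw": 2}, {"x": 0, "y": 0, "z": 0, "rx": 0, "ry": 0, "rz": 0, "jaw": 2}]'

```text
clock: 13.95
tool_pos: [0.6314, 0.1253, 0.0269]
eef_rot: [0.991, 0.131, 0.0, -0.0]
contact_force: [-1.6, 0.6, 2.6]
opening: 0.337
finger_force: 25.0
```

Call:
send_rows --motion '[{"x": 0, "y": 0, "z": -2, "rx": 0, "ry": 0, "rz": 0, "jaw": 2}, {"x": 0, "y": 0, "z": -3, "rx": 0, "ry": 0, "rz": 0, "jaw": 2}, {"x": 0, "y": 0, "z": -4, "rx": 0, "ry": 0, "rz": 0.1, "jaw": 2}, {"x": 0, "y": 0, "z": -3, "rx": 0, "ry": 0, "rz": 0.1, "jaw": 2}, {"x": 0, "y": 0, "z": 0, "rx": 0, "ry": 0, "rz": 0.08, "jaw": 2}]'

```text
clock: 14.45
tool_pos: [0.6344, 0.125, 0.1514]
eef_rot: [1.0, -0.011, 0.004, -0.001]
contact_force: [0.3, 0.1, -1.4]
opening: 0.338
finger_force: 25.0
```

Call:
send_rows --motion '[{"x": 0, "y": 0, "z": 0, "rx": 0, "ry": 0, "rz": 0, "jaw": 2}, {"x": 0, "y": 0, "z": 0, "rx": 0, "ry": 0, "rz": 0, "jaw": 2}, {"x": 0, "y": 0, "z": 0, "rx": 0, "ry": 0, "rz": 0, "jaw": 2}, {"x": 0, "y": 0, "z": 0, "rx": 0, "ry": 0, "rz": 0, "jaw": 2}, {"x": 0, "y": 0, "z": 0, "rx": 0, "ry": 0, "rz": 0, "jaw": 2}]'

```text
clock: 14.95
tool_pos: [0.6311, 0.1248, 0.1461]
eef_rot: [1.0, -0.008, -0.001, 0.0]
contact_force: [-0.1, 0.8, -0.1]
opening: 0.338
finger_force: 25.0
```

Call:
send_rows --motion '[{"x": -0.7, "y": 2.6, "z": 0, "rx": 0, "ry": 0, "rz": 0, "jaw": 2}, {"x": -0.7, "y": 2.6, "z": 0, "rx": 0, "ry": 0, "rz": 0, "jaw": 2}, {"x": -0.7, "y": 2.6, "z": 0, "rx": 0, "ry": 0, "rz": 0, "jaw": 2}, {"x": -0.7, "y": 2.6, "z": 0, "rx": 0, "ry": 0, "rz": 0, "jaw": 2}, {"x": -0.7, "y": 2.6, "z": 0, "rx": 0, "ry": 0, "rz": 0, "jaw": 2}]'

```text
clock: 15.45
tool_pos: [0.5938, -0.0055, 0.1466]
eef_rot: [1.0, -0.008, -0.0, 0.0]
contact_force: [1.1, -0.5, -1.4]
opening: 0.339
finger_force: 25.0
```

Call:
send_rows --motion '[{"x": -0.7, "y": 2.6, "z": 0, "rx": 0, "ry": 0, "rz": 0, "jaw": 2}, {"x": -0.7, "y": 2.6, "z": 0, "rx": 0, "ry": 0, "rz": 0, "jaw": 2}, {"x": -0.7, "y": 2.6, "z": 0, "rx": 0, "ry": 0, "rz": 0, "jaw": 2}, {"x": -0.7, "y": 2.6, "z": 0, "rx": 0, "ry": 0, "rz": 0, "jaw": 2}, {"x": -0.7, "y": 2.6, "z": 0, "rx": 0, "ry": 0, "rz": 0, "jaw": 2}]'

```text
clock: 15.95
tool_pos: [0.5566, -0.135, 0.1466]
eef_rot: [1.0, -0.008, 0.0, 0.0]
contact_force: [-0.4, -0.5, -0.8]
opening: 0.34
finger_force: 25.0
```

Call:
send_rows --motion '[{"x": -0.7, "y": 2.6, "z": 0, "rx": 0, "ry": 0, "rz": 0, "jaw": 2}, {"x": -0.7, "y": 2.6, "z": 0, "rx": 0, "ry": 0, "rz": 0, "jaw": 2}, {"x": -0.7, "y": 2.6, "z": 0, "rx": 0, "ry": 0, "rz": 0, "jaw": 2}, {"x": -0.7, "y": 2.6, "z": 0, "rx": 0, "ry": 0, "rz": 0, "jaw": 2}, {"x": 0, "y": 0, "z": 0, "rx": 0, "ry": 0, "rz": 0, "jaw": 2}]'

```text
clock: 16.45
tool_pos: [0.5251, -0.243, 0.1468]
eef_rot: [1.0, -0.012, -0.0, 0.002]
contact_force: [-0.3, -0.3, -0.6]
opening: 0.338
finger_force: 25.0
```

Call:
send_rows --motion '[{"x": 0, "y": 0, "z": 1.5, "rx": 0, "ry": 0, "rz": 0, "jaw": 2}, {"x": 0, "y": 0, "z": 2, "rx": 0, "ry": 0, "rz": 0, "jaw": 2}, {"x": 0, "y": 0, "z": 1, "rx": 0, "ry": 0, "rz": 0, "jaw": 2}, {"x": 0, "y": 0, "z": 0, "rx": 0, "ry": 0, "rz": 0, "jaw": 2}, {"x": 0, "y": 0, "z": 0, "rx": 0, "ry": 0, "rz": 0, "jaw": 2}]'

```text
clock: 16.95
tool_pos: [0.5275, -0.237, 0.102]
eef_rot: [1.0, -0.008, 0.0, -0.0]
contact_force: [-0.0, 0.3, -0.2]
opening: 0.34
finger_force: 25.0
```

Run:
```python
from fit import *
a=snap("wrist","w4")["img"]; cv2.imwrite("pics/w4c.png",a[:300,:,::-1]); print(get_state()["tool_pos"])
```

```text
[ 0.52771331 -0.23727358  0.10229964]
```

View pics/w4c.png

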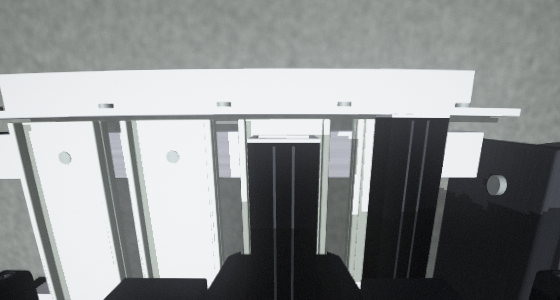

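rail_160 (375–445 px) sits against the fence in bay_4. rail_130 (248–320 px) is centred over bay_3 between ribs at about 246 and 322 px. Lower it and push.

Call:
send_rows --motion '[{"x": 0.2, "y": 0, "z": 1, "rx": 0, "ry": 0, "rz": 0, "jaw": 2}, {"x": 0.2, "y": 0, "z": 1, "rx": 0, "ry": 0, "rz": 0, "jaw": 2}, {"x": 0, "y": 0, "z": 0.8, "rx": 0, "ry": 0, "rz": 0, "jaw": 2}, {"x": 0, "y": 0, "z": 0.4, "rx": 0, "ry": 0, "rz": 0, "jaw": 2}, {"x": 0, "y": 0, "z": 0, "rx": 0, "ry": 0, "rz": 0, "jaw": 2}]'

```text
clock: 17.5
tool_pos: [0.5306, -0.2372, 0.0688]
eef_rot: [1.0, -0.009, -0.001, -0.0]
contact_force: [-1.3, -0.3, -0.7]
opening: 0.337
finger_force: 25.0
```

Call:
send_rows --motion '[{"x": 0, "y": 0, "z": 0.1, "rx": 0, "ry": 0, "rz": 0, "jaw": 2}, {"x": 0, "y": 0, "z": 0.1, "rx": 0, "ry": 0, "rz": 0, "jaw": 2}, {"x": 0, "y": 0, "z": 0, "rx": 0, "ry": 0, "rz": 0, "jaw": 2}, {"x": 0, "y": 0, "z": 0, "rx": 0, "ry": 0, "rz": 0, "jaw": 2}, {"x": 0, "y": 0, "z": 0, "rx": 0, "ry": 0, "rz": 0, "jaw": 2}]'

```text
clock: 18.0
tool_pos: [0.5312, -0.2374, 0.0679]
eef_rot: [1.0, -0.009, 0.0, 0.0]
contact_force: [-0.1, -0.1, -0.4]
opening: 0.338
finger_force: 25.0
```

Call:
send_rows --motion '[{"x": 0, "y": 0, "z": 0.1, "rx": 0, "ry": 0, "rz": 0, "jaw": 2}, {"x": 0, "y": 0, "z": 0.1, "rx": 0, "ry": 0, "rz": 0, "jaw": 2}, {"x": 0, "y": 0, "z": 0, "rx": 0, "ry": 0, "rz": 0, "jaw": 2}, {"x": 0, "y": 0, "z": 0, "rx": 0, "ry": 0, "rz": 0, "jaw": 2}, {"x": 0, "y": 0, "z": 0, "rx": 0, "ry": 0, "rz": 0, "jaw": 2}]'

```text
clock: 18.5
tool_pos: [0.5312, -0.2375, 0.0678]
eef_rot: [1.0, -0.009, 0.0, 0.0]
contact_force: [-2.6, 2.6, 15.5]
opening: 0.341
finger_force: 25.0
```

Call:
send_rows --motion '[{"x": 0.1, "y": 0, "z": 0, "rx": 0, "ry": 0, "rz": 0, "jaw": 2}, {"x": 0.2, "y": 0, "z": 0, "rx": 0, "ry": 0, "rz": 0, "jaw": 2}, {"x": 0.1, "y": 0, "z": 0, "rx": 0, "ry": 0, "rz": 0, "jaw": 2}, {"x": 0, "y": 0, "z": 0, "rx": 0, "ry": 0, "rz": 0, "jaw": 2}, {"x": 0, "y": 0, "z": 0, "rx": 0, "ry": 0, "rz": 0, "jaw": 2}]'

```text
clock: 19.0
tool_pos: [0.5313, -0.2374, 0.0677]
eef_rot: [1.0, -0.009, -0.003, -0.001]
contact_force: [-10.6, 2.1, 22.4]
opening: 0.339
finger_force: 25.0
```

Call:
send_rows --motion '[{"x": 0.1, "y": 0, "z": 0, "rx": 0, "ry": 0, "rz": 0, "jaw": 2}, {"x": 0.2, "y": 0, "z": 0, "rx": 0, "ry": 0, "rz": 0, "jaw": 2}, {"x": 0.1, "y": 0, "z": 0, "rx": 0, "ry": 0, "rz": 0, "jaw": 2}, {"x": 0, "y": 0, "z": 0, "rx": 0, "ry": 0, "rz": 0, "jaw": 2}, {"x": 0, "y": 0, "z": 0, "rx": 0, "ry": 0, "rz": 0, "jaw": 2}]'

```text
clock: 19.5
tool_pos: [0.5337, -0.238, 0.0677]
eef_rot: [1.0, -0.01, -0.005, -0.001]
contact_force: [-12.1, 1.7, 23.4]
opening: 0.335
finger_force: 25.0
```

Call:
send_rows --motion '[{"x": 0, "y": 0, "z": -0.25, "rx": 0, "ry": 0, "rz": 0, "jaw": 2}, {"x": 0, "y": 0, "z": 0, "rx": 0, "ry": 0, "rz": 0, "jaw": 2}, {"x": 0, "y": 0, "z": 0, "rx": 0, "ry": 0, "rz": 0, "jaw": 2}, {"x": 0, "y": 0, "z": 0, "rx": 0, "ry": 0, "rz": 0, "jaw": 2}, {"x": 0, "y": 0, "z": 0, "rx": 0, "ry": 0, "rz": 0, "jaw": 2}]'

```text
clock: 20.0
tool_pos: [0.5379, -0.2377, 0.0679]
eef_rot: [1.0, -0.009, -0.001, -0.0]
contact_force: [-5.0, -0.9, 3.2]
opening: 0.339
finger_force: 25.0
```

Call:
send_rows --motion '[{"x": 0.2, "y": 0, "z": 0, "rx": 0, "ry": 0, "rz": 0, "jaw": 2}, {"x": 0, "y": 0, "z": 0, "rx": 0, "ry": 0, "rz": 0, "jaw": 2}, {"x": 0, "y": 0, "z": 0, "rx": 0, "ry": 0, "rz": 0, "jaw": 2}, {"x": 0, "y": 0, "z": 0, "rx": 0, "ry": 0, "rz": 0, "jaw": 2}, {"x": 0, "y": 0, "z": 0, "rx": 0, "ry": 0, "rz": 0, "jaw": 2}]'

```text
clock: 20.5
tool_pos: [0.538, -0.2377, 0.0678]
eef_rot: [1.0, -0.009, -0.003, -0.0]
contact_force: [-8.7, -0.4, 5.0]
opening: 0.341
finger_force: 25.0
```

At the fence (x 0.538, 9 N). Release and go to rail_100.

Call:
send_rows --motion '[{"x": 0, "y": 0, "z": 0, "rx": 0, "ry": 0, "rz": 0, "jaw": 5.2}, {"x": 0, "y": 0, "z": 0, "rx": 0, "ry": 0, "rz": 0, "jaw": 5.2}, {"x": 0, "y": 0, "z": 0, "rx": 0, "ry": 0, "rz": 0, "jaw": 5.2}, {"x": 0, "y": 0, "z": -1, "rx": 0, "ry": 0, "rz": 0, "jaw": 5.2}, {"x": 0, "y": 0, "z": -2, "rx": 0, "ry": 0, "rz": 0, "jaw": 5.2}]'

```text
clock: 21.0
tool_pos: [0.5408, -0.237, 0.0979]
eef_rot: [1.0, -0.008, -0.001, -0.001]
contact_force: [0.4, -1.2, 0.1]
opening: 0.591
finger_force: 0.0
```

Call:
send_rows --motion '[{"x": 0, "y": 0, "z": -3, "rx": 0, "ry": 0, "rz": 0, "jaw": 5.2}, {"x": 0, "y": 0, "z": -3, "rx": 0, "ry": 0, "rz": 0, "jaw": 5.2}, {"x": 0, "y": 0, "z": -2, "rx": 0, "ry": 0, "rz": 0.1, "jaw": 6.5}, {"x": 0, "y": 0, "z": 0, "rx": 0, "ry": 0, "rz": 0.1, "jaw": 6.5}, {"x": 0, "y": 0, "z": 0, "rx": 0, "ry": 0, "rz": 0.057, "jaw": 6.5}]'

```text
clock: 21.5
tool_pos: [0.5423, -0.2377, 0.1802]
eef_rot: [0.99, -0.138, 0.002, 0.0]
contact_force: [0.8, 0.4, -1.1]
opening: 0.737
finger_force: 0.0
```

Call:
send_rows --motion '[{"x": -0.36, "y": -2.9, "z": 0, "rx": 0, "ry": 0, "rz": 0, "jaw": 6.5}, {"x": -0.36, "y": -2.9, "z": 0, "rx": 0, "ry": 0, "rz": 0, "jaw": 6.5}, {"x": -0.36, "y": -2.9, "z": 0, "rx": 0, "ry": 0, "rz": 0, "jaw": 6.5}, {"x": -0.36, "y": -2.9, "z": 0, "rx": 0, "ry": 0, "rz": 0, "jaw": 6.5}, {"x": -0.36, "y": -2.9, "z": 0, "rx": 0, "ry": 0, "rz": 0, "jaw": 6.5}]'

```text
clock: 22.0
tool_pos: [0.5638, -0.0917, 0.1791]
eef_rot: [0.991, -0.137, 0.001, -0.0]
contact_force: [0.3, 0.5, -0.4]
opening: 0.738
finger_force: 0.0
```

Call:
send_rows --motion '[{"x": -0.36, "y": -2.9, "z": 0, "rx": 0, "ry": 0, "rz": 0, "jaw": 6.5}, {"x": -0.36, "y": -2.9, "z": 0, "rx": 0, "ry": 0, "rz": 0, "jaw": 6.5}, {"x": -0.36, "y": -2.9, "z": 0, "rx": 0, "ry": 0, "rz": 0, "jaw": 6.5}, {"x": -0.36, "y": -2.9, "z": 0, "rx": 0, "ry": 0, "rz": 0, "jaw": 6.5}, {"x": -0.36, "y": -2.9, "z": 0, "rx": 0, "ry": 0, "rz": 0, "jaw": 6.5}]'

```text
clock: 22.5
tool_pos: [0.5856, 0.0529, 0.1791]
eef_rot: [0.991, -0.136, 0.001, -0.0]
contact_force: [-0.0, 0.1, -0.1]
opening: 0.738
finger_force: 0.0
```

Call:
send_rows --motion '[{"x": -0.36, "y": -2.9, "z": 0, "rx": 0, "ry": 0, "rz": 0, "jaw": 6.5}, {"x": -0.36, "y": -2.9, "z": 0, "rx": 0, "ry": 0, "rz": 0, "jaw": 6.5}, {"x": -0.36, "y": -2.9, "z": 0, "rx": 0, "ry": 0, "rz": 0, "jaw": 6.5}, {"x": -0.36, "y": -2.9, "z": 0, "rx": 0, "ry": 0, "rz": 0, "jaw": 6.5}, {"x": -0.36, "y": -2.9, "z": 0, "rx": 0, "ry": 0, "rz": 0, "jaw": 6.5}]'

```text
clock: 23.0
tool_pos: [0.6073, 0.1975, 0.1791]
eef_rot: [0.991, -0.136, 0.001, -0.001]
contact_force: [-0.0, -0.3, 0.4]
opening: 0.738
finger_force: 0.0
```

Call:
send_rows --motion '[{"x": -0.36, "y": -2.9, "z": 0, "rx": 0, "ry": 0, "rz": 0, "jaw": 6.5}, {"x": -0.36, "y": -2.9, "z": 0, "rx": 0, "ry": 0, "rz": 0, "jaw": 6.5}, {"x": -0.36, "y": -2.9, "z": 0, "rx": 0, "ry": 0, "rz": 0, "jaw": 6.5}, {"x": 0, "y": 0, "z": 0, "rx": 0, "ry": 0, "rz": 0, "jaw": 6.5}, {"x": 0, "y": 0, "z": 0, "rx": 0, "ry": 0, "rz": 0, "jaw": 6.5}]'

```text
clock: 23.5
tool_pos: [0.6199, 0.2833, 0.1786]
eef_rot: [0.991, -0.136, 0.0, -0.0]
contact_force: [1.1, -0.2, -0.4]
opening: 0.737
finger_force: 0.0
```

Run:
```python
from fit import *
s=snap("wrist","w5"); print(wristfit(s,.621,.288,-15.6,.10)); print(get_state()["tool_pos"],get_state()["eef_rot"])
```

```text
(np.int32(1), [261, 147, 33, 106, 3293], np.float64(115.5), array([62.24, 28.98]), np.float64(-15.5), array([279., 200.]))
[0.62021157 0.28154213 0.17865818] [ 9.90587692e-01 -1.36878855e-01  2.86870728e-04  3.48170690e-04]
```

Call:
send_rows --motion '[{"x": 0, "y": -0.35, "z": 2.5, "rx": 0, "ry": 0, "rz": 0, "jaw": 6.5}, {"x": 0, "y": -0.35, "z": 2.5, "rx": 0, "ry": 0, "rz": 0, "jaw": 6.5}, {"x": 0, "y": 0, "z": 2.5, "rx": 0, "ry": 0, "rz": 0, "jaw": 6.5}, {"x": 0, "y": 0, "z": 2.5, "rx": 0, "ry": 0, "rz": 0, "jaw": 6.5}, {"x": 0, "y": 0, "z": 2.5, "rx": 0, "ry": 0, "rz": 0, "jaw": 6.5}]'

```text
clock: 24.05
tool_pos: [0.6226, 0.2869, 0.0529]
eef_rot: [0.99, -0.138, 0.0, 0.0]
contact_force: [-0.2, -0.1, 0.1]
opening: 0.734
finger_force: 0.0
```

Call:
send_rows --motion '[{"x": 0, "y": 0, "z": 2, "rx": 0, "ry": 0, "rz": 0, "jaw": 6.5}, {"x": 0, "y": 0, "z": 0.6, "rx": 0, "ry": 0, "rz": 0, "jaw": 6.5}, {"x": 0, "y": 0, "z": 0, "rx": 0, "ry": 0, "rz": 0, "jaw": 6.5}, {"x": 0, "y": 0, "z": 0, "rx": 0, "ry": 0, "rz": 0, "jaw": 6.5}, {"x": 0, "y": 0, "z": 0, "rx": 0, "ry": 0, "rz": 0, "jaw": 6.5}]'

```text
clock: 24.55
tool_pos: [0.623, 0.2895, 0.0287]
eef_rot: [0.991, -0.137, 0.001, -0.001]
contact_force: [0.8, -0.2, -0.1]
opening: 0.733
finger_force: 0.0
```

Call:
send_rows --motion '[{"x": 0, "y": 0, "z": 0, "rx": 0, "ry": 0, "rz": 0, "jaw": 2}, {"x": 0, "y": 0, "z": 0, "rx": 0, "ry": 0, "rz": 0, "jaw": 2}, {"x": 0, "y": 0, "z": 0, "rx": 0, "ry": 0, "rz": 0, "jaw": 2}, {"x": 0, "y": 0, "z": 0, "rx": 0, "ry": 0, "rz": 0, "jaw": 2}, {"x": 0, "y": 0, "z": 0, "rx": 0, "ry": 0, "rz": 0, "jaw": 2}]'

```text
clock: 25.05
tool_pos: [0.622, 0.2892, 0.0273]
eef_rot: [0.991, -0.137, 0.0, -0.0]
contact_force: [-0.2, 0.1, 0.9]
opening: 0.341
finger_force: 25.0
```

Call:
send_rows --motion '[{"x": 0, "y": 0, "z": -2, "rx": 0, "ry": 0, "rz": 0, "jaw": 2}, {"x": 0, "y": 0, "z": -3, "rx": 0, "ry": 0, "rz": 0, "jaw": 2}, {"x": 0, "y": 0, "z": -4, "rx": 0, "ry": 0, "rz": -0.1, "jaw": 2}, {"x": 0, "y": 0, "z": -3, "rx": 0, "ry": 0, "rz": -0.1, "jaw": 2}, {"x": 0, "y": 0, "z": 0, "rx": 0, "ry": 0, "rz": -0.057, "jaw": 2}]'

```text
clock: 25.55
tool_pos: [0.6257, 0.2901, 0.1542]
eef_rot: [1.0, -0.007, 0.005, -0.002]
contact_force: [1.4, 0.8, 0.2]
opening: 0.337
finger_force: 25.0
```

Call:
send_rows --motion '[{"x": 0, "y": 0, "z": 0, "rx": 0, "ry": 0, "rz": 0, "jaw": 2}, {"x": 0, "y": 0, "z": 0, "rx": 0, "ry": 0, "rz": 0, "jaw": 2}, {"x": 0, "y": 0, "z": 0, "rx": 0, "ry": 0, "rz": 0, "jaw": 2}, {"x": 0, "y": 0, "z": 0, "rx": 0, "ry": 0, "rz": 0, "jaw": 2}, {"x": 0, "y": 0, "z": 0, "rx": 0, "ry": 0, "rz": 0, "jaw": 2}]'

```text
clock: 26.05
tool_pos: [0.6217, 0.2891, 0.1466]
eef_rot: [1.0, -0.009, -0.0, 0.0]
contact_force: [0.3, 0.0, -2.4]
opening: 0.338
finger_force: 25.0
```

Call:
send_rows --motion '[{"x": -0.44, "y": 2.86, "z": 0, "rx": 0, "ry": 0, "rz": 0, "jaw": 2}, {"x": -0.44, "y": 2.86, "z": 0, "rx": 0, "ry": 0, "rz": 0, "jaw": 2}, {"x": -0.44, "y": 2.86, "z": 0, "rx": 0, "ry": 0, "rz": 0, "jaw": 2}, {"x": -0.44, "y": 2.86, "z": 0, "rx": 0, "ry": 0, "rz": 0, "jaw": 2}, {"x": -0.44, "y": 2.86, "z": 0, "rx": 0, "ry": 0, "rz": 0, "jaw": 2}]'

```text
clock: 26.55
tool_pos: [0.5973, 0.1455, 0.1471]
eef_rot: [1.0, -0.009, -0.0, 0.0]
contact_force: [0.0, -0.9, 0.3]
opening: 0.334
finger_force: 25.0
```

Call:
send_rows --motion '[{"x": -0.44, "y": 2.86, "z": 0, "rx": 0, "ry": 0, "rz": 0, "jaw": 2}, {"x": -0.44, "y": 2.86, "z": 0, "rx": 0, "ry": 0, "rz": 0, "jaw": 2}, {"x": -0.44, "y": 2.86, "z": 0, "rx": 0, "ry": 0, "rz": 0, "jaw": 2}, {"x": -0.44, "y": 2.86, "z": 0, "rx": 0, "ry": 0, "rz": 0, "jaw": 2}, {"x": -0.44, "y": 2.86, "z": 0, "rx": 0, "ry": 0, "rz": 0, "jaw": 2}]'

```text
clock: 27.05
tool_pos: [0.5729, 0.0028, 0.1471]
eef_rot: [1.0, -0.009, -0.0, 0.0]
contact_force: [-0.1, 0.1, -0.8]
opening: 0.337
finger_force: 25.0
```

Call:
send_rows --motion '[{"x": -0.44, "y": 2.86, "z": 0, "rx": 0, "ry": 0, "rz": 0, "jaw": 2}, {"x": -0.44, "y": 2.86, "z": 0, "rx": 0, "ry": 0, "rz": 0, "jaw": 2}, {"x": -0.44, "y": 2.86, "z": 0, "rx": 0, "ry": 0, "rz": 0, "jaw": 2}, {"x": -0.44, "y": 2.86, "z": 0, "rx": 0, "ry": 0, "rz": 0, "jaw": 2}, {"x": -0.44, "y": 2.86, "z": 0, "rx": 0, "ry": 0, "rz": 0, "jaw": 2}]'

```text
clock: 27.55
tool_pos: [0.5484, -0.1399, 0.1471]
eef_rot: [1.0, -0.009, -0.0, 0.0]
contact_force: [-0.4, -0.3, 0.1]
opening: 0.341
finger_force: 25.0
```

Call:
send_rows --motion '[{"x": -0.44, "y": 2.86, "z": 0, "rx": 0, "ry": 0, "rz": 0, "jaw": 2}, {"x": 0, "y": 0, "z": 1.5, "rx": 0, "ry": 0, "rz": 0, "jaw": 2}, {"x": 0, "y": 0, "z": 2, "rx": 0, "ry": 0, "rz": 0, "jaw": 2}, {"x": 0, "y": 0, "z": 1, "rx": 0, "ry": 0, "rz": 0, "jaw": 2}, {"x": 0, "y": 0, "z": 0, "rx": 0, "ry": 0, "rz": 0, "jaw": 2}]'

```text
clock: 28.05
tool_pos: [0.5428, -0.1667, 0.1009]
eef_rot: [1.0, -0.009, -0.001, -0.0]
contact_force: [-0.5, 1.1, -0.5]
opening: 0.338
finger_force: 25.0
```

Run:
```python
from fit import *
a=snap("wrist","w6")["img"]; cv2.imwrite("pics/w6c.png",a[:300,:,::-1]); print(get_state()["tool_pos"])
```

```text
[ 0.54352031 -0.16682716  0.10175631]
```

View pics/w6c.png

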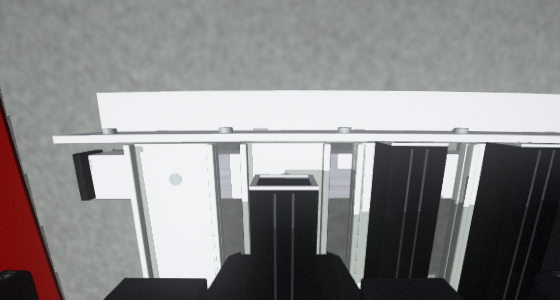

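rail_100 (250–318 px) hangs centred over bay_2 between ribs at about 246 and 322 px. Both earlier rails touch the fence. Lower it and push.

Call:
send_rows --motion '[{"x": 0.2, "y": 0, "z": 1, "rx": 0, "ry": 0, "rz": 0, "jaw": 2}, {"x": 0.2, "y": 0, "z": 1, "rx": 0, "ry": 0, "rz": 0, "jaw": 2}, {"x": 0, "y": 0, "z": 0.8, "rx": 0, "ry": 0, "rz": 0, "jaw": 2}, {"x": 0, "y": 0, "z": 0.4, "rx": 0, "ry": 0, "rz": 0, "jaw": 2}, {"x": 0, "y": 0, "z": 0, "rx": 0, "ry": 0, "rz": 0, "jaw": 2}]'

```text
clock: 28.6
tool_pos: [0.5473, -0.167, 0.0695]
eef_rot: [1.0, -0.009, -0.001, -0.0]
contact_force: [-0.1, -0.5, -0.4]
opening: 0.334
finger_force: 25.0
```

Call:
send_rows --motion '[{"x": 0, "y": 0, "z": 0.1, "rx": 0, "ry": 0, "rz": 0, "jaw": 2}, {"x": 0, "y": 0, "z": 0.1, "rx": 0, "ry": 0, "rz": 0, "jaw": 2}, {"x": 0, "y": 0, "z": 0.1, "rx": 0, "ry": 0, "rz": 0, "jaw": 2}, {"x": 0, "y": 0, "z": 0, "rx": 0, "ry": 0, "rz": 0, "jaw": 2}, {"x": 0, "y": 0, "z": 0, "rx": 0, "ry": 0, "rz": 0, "jaw": 2}]'

```text
clock: 29.1
tool_pos: [0.548, -0.1673, 0.0682]
eef_rot: [1.0, -0.009, 0.0, 0.0]
contact_force: [-0.3, 0.2, 5.6]
opening: 0.341
finger_force: 25.0
```

Floor touched (5.6 N). Unload slightly and push.

Call:
send_rows --motion '[{"x": 0.2, "y": 0, "z": -0.05, "rx": 0, "ry": 0, "rz": 0, "jaw": 2}, {"x": 0.2, "y": 0, "z": 0, "rx": 0, "ry": 0, "rz": 0, "jaw": 2}, {"x": 0.2, "y": 0, "z": 0, "rx": 0, "ry": 0, "rz": 0, "jaw": 2}, {"x": 0.2, "y": 0, "z": 0, "rx": 0, "ry": 0, "rz": 0, "jaw": 2}, {"x": 0, "y": 0, "z": 0, "rx": 0, "ry": 0, "rz": 0, "jaw": 2}]'

```text
clock: 29.6
tool_pos: [0.5549, -0.1676, 0.0682]
eef_rot: [1.0, -0.009, -0.001, 0.0]
contact_force: [-4.2, -0.3, 6.8]
opening: 0.34
finger_force: 25.0
```

Call:
send_rows --motion '[{"x": 0.2, "y": 0, "z": 0, "rx": 0, "ry": 0, "rz": 0, "jaw": 2}, {"x": 0.2, "y": 0, "z": 0, "rx": 0, "ry": 0, "rz": 0, "jaw": 2}, {"x": 0, "y": 0, "z": 0, "rx": 0, "ry": 0, "rz": 0, "jaw": 2}, {"x": 0, "y": 0, "z": 0, "rx": 0, "ry": 0, "rz": 0, "jaw": 2}, {"x": 0, "y": 0, "z": 0, "rx": 0, "ry": 0, "rz": 0, "jaw": 2}]'

```text
clock: 30.1
tool_pos: [0.5589, -0.1677, 0.0682]
eef_rot: [1.0, -0.009, -0.001, 0.0]
contact_force: [-2.4, -0.4, 6.9]
opening: 0.338
finger_force: 25.0
```

Call:
send_rows --motion '[{"x": 0.15, "y": 0, "z": 0, "rx": 0, "ry": 0, "rz": 0, "jaw": 2}, {"x": 0.15, "y": 0, "z": 0, "rx": 0, "ry": 0, "rz": 0, "jaw": 2}, {"x": 0, "y": 0, "z": 0, "rx": 0, "ry": 0, "rz": 0, "jaw": 2}, {"x": 0, "y": 0, "z": 0, "rx": 0, "ry": 0, "rz": 0, "jaw": 2}, {"x": 0, "y": 0, "z": 0, "rx": 0, "ry": 0, "rz": 0, "jaw": 2}]'

```text
clock: 30.6
tool_pos: [0.5589, -0.1677, 0.0682]
eef_rot: [1.0, -0.009, -0.004, -0.0]
contact_force: [-8.1, 0.6, 12.0]
opening: 0.34
finger_force: 25.0
```

Call:
send_rows --motion '[{"x": 0.15, "y": 0, "z": 0, "rx": 0, "ry": 0, "rz": 0, "jaw": 2}, {"x": 0.15, "y": 0, "z": 0, "rx": 0, "ry": 0, "rz": 0, "jaw": 2}, {"x": 0, "y": 0, "z": 0, "rx": 0, "ry": 0, "rz": 0, "jaw": 2}, {"x": 0, "y": 0, "z": 0, "rx": 0, "ry": 0, "rz": 0, "jaw": 2}, {"x": 0, "y": 0, "z": 0, "rx": 0, "ry": 0, "rz": 0, "jaw": 2}]'

```text
clock: 31.1
tool_pos: [0.5591, -0.1677, 0.0681]
eef_rot: [1.0, -0.009, -0.006, -0.001]
contact_force: [-13.1, 1.1, 15.9]
opening: 0.338
finger_force: 25.0
```

At the fence (x held at 0.559 while force rose to 13 N). Release and go to rail_70.

Call:
send_rows --motion '[{"x": 0, "y": 0, "z": 0, "rx": 0, "ry": 0, "rz": 0, "jaw": 5.2}, {"x": 0, "y": 0, "z": 0, "rx": 0, "ry": 0, "rz": 0, "jaw": 5.2}, {"x": 0, "y": 0, "z": 0, "rx": 0, "ry": 0, "rz": 0, "jaw": 5.2}, {"x": 0, "y": 0, "z": -1, "rx": 0, "ry": 0, "rz": 0, "jaw": 5.2}, {"x": 0, "y": 0, "z": -2, "rx": 0, "ry": 0, "rz": 0, "jaw": 5.2}]'

```text
clock: 31.6
tool_pos: [0.5652, -0.1671, 0.0972]
eef_rot: [1.0, -0.008, -0.001, -0.0]
contact_force: [0.3, 0.2, -0.4]
opening: 0.591
finger_force: 0.0
```

Call:
send_rows --motion '[{"x": 0, "y": 0, "z": -3, "rx": 0, "ry": 0, "rz": 0, "jaw": 5.2}, {"x": 0, "y": 0, "z": -3, "rx": 0, "ry": 0, "rz": 0, "jaw": 5.2}, {"x": 0, "y": 0, "z": -2, "rx": 0, "ry": 0, "rz": 0.025, "jaw": 6.5}, {"x": 0, "y": 0, "z": 0, "rx": 0, "ry": 0, "rz": 0, "jaw": 6.5}, {"x": 0, "y": 0, "z": 0, "rx": 0, "ry": 0, "rz": 0, "jaw": 6.5}]'

```text
clock: 32.1
tool_pos: [0.566, -0.1674, 0.1781]
eef_rot: [1.0, -0.021, 0.001, 0.0]
contact_force: [0.3, -0.0, 0.9]
opening: 0.737
finger_force: 0.0
```

Call:
send_rows --motion '[{"x": -1.22, "y": -2.79, "z": 0, "rx": 0, "ry": 0, "rz": 0, "jaw": 6.5}, {"x": -1.22, "y": -2.79, "z": 0, "rx": 0, "ry": 0, "rz": 0, "jaw": 6.5}, {"x": -1.22, "y": -2.79, "z": 0, "rx": 0, "ry": 0, "rz": 0, "jaw": 6.5}, {"x": -1.22, "y": -2.79, "z": 0, "rx": 0, "ry": 0, "rz": 0, "jaw": 6.5}, {"x": -1.22, "y": -2.79, "z": 0, "rx": 0, "ry": 0, "rz": 0, "jaw": 6.5}]'

```text
clock: 32.6
tool_pos: [0.5094, -0.0244, 0.1765]
eef_rot: [1.0, -0.021, -0.001, -0.0]
contact_force: [0.4, 0.5, -0.0]
opening: 0.736
finger_force: 0.0
```

Call:
send_rows --motion '[{"x": -1.22, "y": -2.79, "z": 0, "rx": 0, "ry": 0, "rz": 0, "jaw": 6.5}, {"x": -1.22, "y": -2.79, "z": 0, "rx": 0, "ry": 0, "rz": 0, "jaw": 6.5}, {"x": -1.22, "y": -2.79, "z": 0, "rx": 0, "ry": 0, "rz": 0, "jaw": 6.5}, {"x": -1.22, "y": -2.79, "z": 0, "rx": 0, "ry": 0, "rz": 0, "jaw": 6.5}, {"x": -1.22, "y": -2.79, "z": 0, "rx": 0, "ry": 0, "rz": 0, "jaw": 6.5}]'

```text
clock: 33.1
tool_pos: [0.4544, 0.1173, 0.1767]
eef_rot: [1.0, -0.021, -0.001, 0.0]
contact_force: [-0.0, -0.3, 0.7]
opening: 0.74
finger_force: 0.0
```

Call:
send_rows --motion '[{"x": 0, "y": 0, "z": 0, "rx": 0, "ry": 0, "rz": 0, "jaw": 6.5}, {"x": 0, "y": 0, "z": 0, "rx": 0, "ry": 0, "rz": 0, "jaw": 6.5}, {"x": 0, "y": 0, "z": 0, "rx": 0, "ry": 0, "rz": 0, "jaw": 6.5}, {"x": 0, "y": 0, "z": 0, "rx": 0, "ry": 0, "rz": 0, "jaw": 6.5}, {"x": 0, "y": 0, "z": 0, "rx": 0, "ry": 0, "rz": 0, "jaw": 6.5}]'

```text
clock: 33.6
tool_pos: [0.4559, 0.1153, 0.1777]
eef_rot: [1.0, -0.022, 0.0, 0.0]
contact_force: [0.4, 0.1, -0.8]
opening: 0.739
finger_force: 0.0
```

Run:
```python
from fit import *
s=snap("wrist","w7"); print(wristfit(s,.45,.116,-2.4,.07)); print(get_state()["tool_pos"],get_state()["eef_rot"]); im=s["img"].copy()
cv2.imwrite("pics/w7.png",im[:,:,::-1])
```

```text
(np.int32(1), [265, 166, 33, 77, 2316], np.float64(124.25), array([45.31, 11.85]), np.float64(-3.2), array([284., 206.]))
[0.45589842 0.115515   0.17769993] [ 9.99760130e-01 -2.19009478e-02  8.60021523e-05  1.50309893e-04]
```

View pics/w7.png

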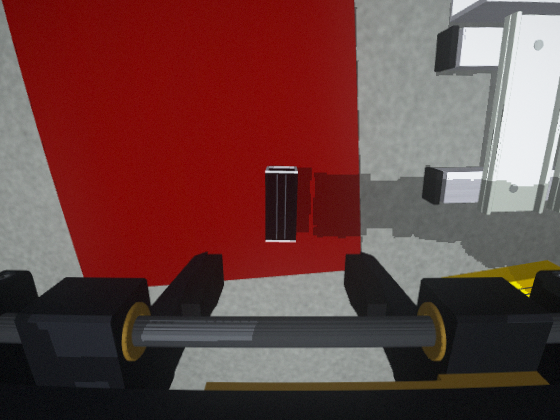

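rail_70 (265–297, 168–242 px) is centred between the fingers. Descend, grip, lift.

Call:
send_rows --motion '[{"x": -0.2, "y": -0.15, "z": 2.5, "rx": 0, "ry": 0, "rz": 0.01, "jaw": 6.5}, {"x": -0.2, "y": -0.1, "z": 2.5, "rx": 0, "ry": 0, "rz": 0, "jaw": 6.5}, {"x": 0, "y": 0, "z": 2.5, "rx": 0, "ry": 0, "rz": 0, "jaw": 6.5}, {"x": 0, "y": 0, "z": 2.5, "rx": 0, "ry": 0, "rz": 0, "jaw": 6.5}, {"x": 0, "y": 0, "z": 2.5, "rx": 0, "ry": 0, "rz": 0, "jaw": 6.5}]'

```text
clock: 34.15
tool_pos: [0.4522, 0.1188, 0.0518]
eef_rot: [1.0, -0.027, 0.0, -0.0]
contact_force: [0.5, -0.5, 0.5]
opening: 0.738
finger_force: 0.0
```

Call:
send_rows --motion '[{"x": 0, "y": 0, "z": 2, "rx": 0, "ry": 0, "rz": 0, "jaw": 6.5}, {"x": 0, "y": 0, "z": 0.5, "rx": 0, "ry": 0, "rz": 0, "jaw": 6.5}, {"x": 0, "y": 0, "z": 0, "rx": 0, "ry": 0, "rz": 0, "jaw": 6.5}, {"x": 0, "y": 0, "z": 0, "rx": 0, "ry": 0, "rz": 0, "jaw": 6.5}, {"x": 0, "y": 0, "z": 0, "rx": 0, "ry": 0, "rz": 0, "jaw": 6.5}]'

```text
clock: 34.65
tool_pos: [0.4524, 0.1192, 0.0287]
eef_rot: [1.0, -0.026, 0.001, -0.0]
contact_force: [0.1, 0.7, 0.9]
opening: 0.74
finger_force: 0.0
```

Call:
send_rows --motion '[{"x": 0, "y": 0, "z": 0, "rx": 0, "ry": 0, "rz": 0, "jaw": 2}, {"x": 0, "y": 0, "z": 0, "rx": 0, "ry": 0, "rz": 0, "jaw": 2}, {"x": 0, "y": 0, "z": 0, "rx": 0, "ry": 0, "rz": 0, "jaw": 2}, {"x": 0, "y": 0, "z": 0, "rx": 0, "ry": 0, "rz": 0, "jaw": 2}, {"x": 0, "y": 0, "z": 0, "rx": 0, "ry": 0, "rz": 0, "jaw": 2}]'

```text
clock: 35.15
tool_pos: [0.4517, 0.119, 0.0278]
eef_rot: [1.0, -0.026, 0.0, 0.0]
contact_force: [-0.0, -0.1, 0.9]
opening: 0.334
finger_force: 25.0
```

Call:
send_rows --motion '[{"x": 0, "y": 0, "z": -2, "rx": 0, "ry": 0, "rz": 0, "jaw": 2}, {"x": 0, "y": 0, "z": -3, "rx": 0, "ry": 0, "rz": 0, "jaw": 2}, {"x": 0, "y": 0, "z": -4, "rx": 0, "ry": 0, "rz": -0.035, "jaw": 2}, {"x": 0, "y": 0, "z": -3, "rx": 0, "ry": 0, "rz": 0, "jaw": 2}, {"x": 0, "y": 0, "z": 0, "rx": 0, "ry": 0, "rz": 0, "jaw": 2}]'

```text
clock: 35.65
tool_pos: [0.4536, 0.1195, 0.1508]
eef_rot: [1.0, -0.009, 0.003, -0.001]
contact_force: [0.5, -0.3, -1.0]
opening: 0.338
finger_force: 25.0
```

Call:
send_rows --motion '[{"x": 0, "y": 0, "z": 0, "rx": 0, "ry": 0, "rz": 0, "jaw": 2}, {"x": 0, "y": 0, "z": 0, "rx": 0, "ry": 0, "rz": 0, "jaw": 2}, {"x": 0, "y": 0, "z": 0, "rx": 0, "ry": 0, "rz": 0, "jaw": 2}, {"x": 0, "y": 0, "z": 0, "rx": 0, "ry": 0, "rz": 0, "jaw": 2}, {"x": 0, "y": 0, "z": 0, "rx": 0, "ry": 0, "rz": 0, "jaw": 2}]'

```text
clock: 36.15
tool_pos: [0.4514, 0.1189, 0.1471]
eef_rot: [1.0, -0.009, -0.001, 0.0]
contact_force: [-0.4, 0.0, -1.0]
opening: 0.34
finger_force: 25.0
```

Call:
send_rows --motion '[{"x": 1.4, "y": 2.68, "z": 0, "rx": 0, "ry": 0, "rz": 0, "jaw": 2}, {"x": 1.4, "y": 2.68, "z": 0, "rx": 0, "ry": 0, "rz": 0, "jaw": 2}, {"x": 1.4, "y": 2.68, "z": 0, "rx": 0, "ry": 0, "rz": 0, "jaw": 2}, {"x": 1.4, "y": 2.68, "z": 0, "rx": 0, "ry": 0, "rz": 0, "jaw": 2}, {"x": 1.4, "y": 2.68, "z": 0, "rx": 0, "ry": 0, "rz": 0, "jaw": 2}]'

```text
clock: 36.65
tool_pos: [0.5197, -0.0173, 0.1474]
eef_rot: [1.0, -0.009, -0.0, -0.0]
contact_force: [0.2, -0.3, -0.7]
opening: 0.339
finger_force: 25.0
```

Call:
send_rows --motion '[{"x": 1.4, "y": 2.68, "z": 0, "rx": 0, "ry": 0, "rz": 0, "jaw": 2}, {"x": 1.4, "y": 2.68, "z": 0, "rx": 0, "ry": 0, "rz": 0, "jaw": 2}, {"x": 1.4, "y": 2.68, "z": 0, "rx": 0, "ry": 0, "rz": 0, "jaw": 2}, {"x": 0, "y": 0, "z": 1, "rx": 0, "ry": 0, "rz": 0, "jaw": 2}, {"x": 0, "y": 0, "z": 1, "rx": 0, "ry": 0, "rz": 0, "jaw": 2}]'

```text
clock: 37.15
tool_pos: [0.5598, -0.0978, 0.1269]
eef_rot: [1.0, -0.009, -0.0, -0.0]
contact_force: [-0.0, 1.1, 0.8]
opening: 0.338
finger_force: 25.0
```

Call:
send_rows --motion '[{"x": 0, "y": 0, "z": 1.5, "rx": 0, "ry": 0, "rz": 0, "jaw": 2}, {"x": 0, "y": 0, "z": 1, "rx": 0, "ry": 0, "rz": 0, "jaw": 2}, {"x": 0, "y": 0, "z": 0, "rx": 0, "ry": 0, "rz": 0, "jaw": 2}, {"x": 0, "y": 0, "z": 0, "rx": 0, "ry": 0, "rz": 0, "jaw": 2}, {"x": 0, "y": 0, "z": 0, "rx": 0, "ry": 0, "rz": 0, "jaw": 2}]'

```text
clock: 37.65
tool_pos: [0.5603, -0.0969, 0.1032]
eef_rot: [1.0, -0.008, 0.0, 0.0]
contact_force: [0.7, 0.6, -1.0]
opening: 0.336
finger_force: 25.0
```

Run:
```python
from fit import *
a=snap("wrist","w8")["img"]; cv2.imwrite("pics/w8c.png",a[:300,:,::-1]); print(get_state()["tool_pos"])
```

```text
[ 0.56040602 -0.09705337  0.10327375]
```

View pics/w8c.png

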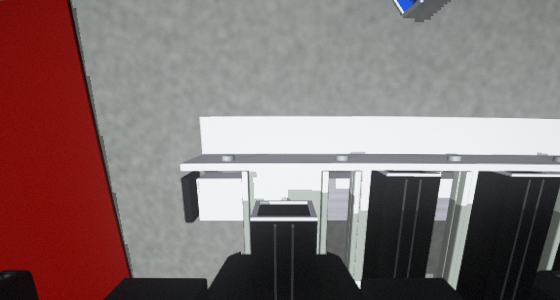

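rail_70 (250–317 px) hangs centred between bay_1's ribs (248–322 px). Lower it and push.

Call:
send_rows --motion '[{"x": 0.2, "y": 0, "z": 1, "rx": 0, "ry": 0, "rz": 0, "jaw": 2}, {"x": 0.2, "y": 0, "z": 1, "rx": 0, "ry": 0, "rz": 0, "jaw": 2}, {"x": 0, "y": 0, "z": 0.8, "rx": 0, "ry": 0, "rz": 0, "jaw": 2}, {"x": 0, "y": 0, "z": 0.5, "rx": 0, "ry": 0, "rz": 0, "jaw": 2}, {"x": 0, "y": 0, "z": 0, "rx": 0, "ry": 0, "rz": 0, "jaw": 2}]'

```text
clock: 38.2
tool_pos: [0.5637, -0.0972, 0.069]
eef_rot: [1.0, -0.009, -0.001, -0.0]
contact_force: [-0.6, 0.2, -0.3]
opening: 0.341
finger_force: 25.0
```

Call:
send_rows --motion '[{"x": 0, "y": 0, "z": 0.1, "rx": 0, "ry": 0, "rz": 0, "jaw": 2}, {"x": 0, "y": 0, "z": 0.1, "rx": 0, "ry": 0, "rz": 0, "jaw": 2}, {"x": 0, "y": 0, "z": 0.1, "rx": 0, "ry": 0, "rz": 0, "jaw": 2}, {"x": 0, "y": 0, "z": 0, "rx": 0, "ry": 0, "rz": 0, "jaw": 2}, {"x": 0, "y": 0, "z": 0, "rx": 0, "ry": 0, "rz": 0, "jaw": 2}]'

```text
clock: 38.7
tool_pos: [0.564, -0.0973, 0.0685]
eef_rot: [1.0, -0.009, 0.0, -0.0]
contact_force: [-3.5, 0.7, 16.4]
opening: 0.338
finger_force: 25.0
```

Call:
send_rows --motion '[{"x": 0.2, "y": 0, "z": -0.15, "rx": 0, "ry": 0, "rz": 0, "jaw": 2}, {"x": 0.2, "y": 0, "z": 0, "rx": 0, "ry": 0, "rz": 0, "jaw": 2}, {"x": 0.2, "y": 0, "z": 0, "rx": 0, "ry": 0, "rz": 0, "jaw": 2}, {"x": 0.2, "y": 0, "z": 0, "rx": 0, "ry": 0, "rz": 0, "jaw": 2}, {"x": 0, "y": 0, "z": 0, "rx": 0, "ry": 0, "rz": 0, "jaw": 2}]'

```text
clock: 39.2
tool_pos: [0.5702, -0.0975, 0.0685]
eef_rot: [1.0, -0.009, -0.002, -0.0]
contact_force: [-4.9, -1.3, 9.8]
opening: 0.338
finger_force: 25.0
```

Call:
send_rows --motion '[{"x": 0.2, "y": 0, "z": 0, "rx": 0, "ry": 0, "rz": 0, "jaw": 2}, {"x": 0.2, "y": 0, "z": 0, "rx": 0, "ry": 0, "rz": 0, "jaw": 2}, {"x": 0, "y": 0, "z": 0, "rx": 0, "ry": 0, "rz": 0, "jaw": 2}, {"x": 0, "y": 0, "z": 0, "rx": 0, "ry": 0, "rz": 0, "jaw": 2}, {"x": 0, "y": 0, "z": 0, "rx": 0, "ry": 0, "rz": 0, "jaw": 2}]'

```text
clock: 39.7
tool_pos: [0.5742, -0.0978, 0.0685]
eef_rot: [1.0, -0.009, -0.002, 0.0]
contact_force: [-4.9, 0.1, 10.0]
opening: 0.339
finger_force: 25.0
```

Still sliding, so I unload z and continue.

Call:
send_rows --motion '[{"x": 0.2, "y": 0, "z": -0.08, "rx": 0, "ry": 0, "rz": 0, "jaw": 2}, {"x": 0.1, "y": 0, "z": 0, "rx": 0, "ry": 0, "rz": 0, "jaw": 2}, {"x": 0, "y": 0, "z": 0, "rx": 0, "ry": 0, "rz": 0, "jaw": 2}, {"x": 0, "y": 0, "z": 0, "rx": 0, "ry": 0, "rz": 0, "jaw": 2}, {"x": 0, "y": 0, "z": 0, "rx": 0, "ry": 0, "rz": 0, "jaw": 2}]'

```text
clock: 40.2
tool_pos: [0.5743, -0.0978, 0.0686]
eef_rot: [1.0, -0.009, -0.005, -0.0]
contact_force: [-9.4, -0.5, 9.1]
opening: 0.337
finger_force: 25.0
```

Call:
send_rows --motion '[{"x": 0.2, "y": 0, "z": 0, "rx": 0, "ry": 0, "rz": 0, "jaw": 2}, {"x": 0.1, "y": 0, "z": 0, "rx": 0, "ry": 0, "rz": 0, "jaw": 2}, {"x": 0, "y": 0, "z": 0, "rx": 0, "ry": 0, "rz": 0, "jaw": 2}, {"x": 0, "y": 0, "z": 0, "rx": 0, "ry": 0, "rz": 0, "jaw": 2}, {"x": 0, "y": 0, "z": 0, "rx": 0, "ry": 0, "rz": 0, "jaw": 2}]'

```text
clock: 40.7
tool_pos: [0.5745, -0.0978, 0.0685]
eef_rot: [1.0, -0.009, -0.008, -0.0]
contact_force: [-13.9, -1.0, 14.1]
opening: 0.338
finger_force: 25.0
```

Against the fence. Release, rise, and move clear for a check.

Call:
send_rows --motion '[{"x": 0, "y": 0, "z": 0, "rx": 0, "ry": 0, "rz": 0, "jaw": 5.2}, {"x": 0, "y": 0, "z": 0, "rx": 0, "ry": 0, "rz": 0, "jaw": 5.2}, {"x": 0, "y": 0, "z": 0, "rx": 0, "ry": 0, "rz": 0, "jaw": 5.2}, {"x": 0, "y": 0, "z": -1, "rx": 0, "ry": 0, "rz": 0, "jaw": 5.2}, {"x": 0, "y": 0, "z": -2, "rx": 0, "ry": 0, "rz": 0, "jaw": 5.2}]'

```text
clock: 41.2
tool_pos: [0.5814, -0.0973, 0.0986]
eef_rot: [1.0, -0.008, -0.001, -0.0]
contact_force: [0.7, 0.1, 0.1]
opening: 0.585
finger_force: 0.0
```

Call:
send_rows --motion '[{"x": 0, "y": 0, "z": -3, "rx": 0, "ry": 0, "rz": 0, "jaw": 5.2}, {"x": 0, "y": 0, "z": -3, "rx": 0, "ry": 0, "rz": 0, "jaw": 5.2}, {"x": 0, "y": -2.5, "z": -3, "rx": 0, "ry": 0, "rz": 0, "jaw": 5.2}, {"x": 0, "y": -3, "z": -1, "rx": 0, "ry": 0, "rz": 0, "jaw": 5.2}, {"x": 0, "y": -3, "z": 0, "rx": 0, "ry": 0, "rz": 0, "jaw": 5.2}]'

```text
clock: 41.7
tool_pos: [0.5853, -0.012, 0.2021]
eef_rot: [1.0, -0.009, 0.003, -0.0]
contact_force: [0.4, 0.3, -0.6]
opening: 0.582
finger_force: 0.0
```

Call:
send_rows --motion '[{"x": 0, "y": -3, "z": 0, "rx": 0, "ry": 0, "rz": 0, "jaw": 5.2}, {"x": 0, "y": -3, "z": 0, "rx": 0, "ry": 0, "rz": 0, "jaw": 5.2}, {"x": 0, "y": -3, "z": 0, "rx": 0, "ry": 0, "rz": 0, "jaw": 5.2}, {"x": 0, "y": -3, "z": 0, "rx": 0, "ry": 0, "rz": 0, "jaw": 5.2}, {"x": 0, "y": -3, "z": 0, "rx": 0, "ry": 0, "rz": 0, "jaw": 5.2}]'

```text
clock: 42.2
tool_pos: [0.5863, 0.1388, 0.1998]
eef_rot: [1.0, -0.009, 0.001, -0.0]
contact_force: [0.6, -0.4, 0.7]
opening: 0.591
finger_force: 0.0
```

Call:
send_rows --motion '[{"x": 0, "y": -2, "z": 0, "rx": 0, "ry": 0, "rz": 0, "jaw": 5.2}, {"x": 0, "y": 0, "z": 0, "rx": 0, "ry": 0, "rz": 0, "jaw": 5.2}, {"x": 0, "y": 0, "z": 0, "rx": 0, "ry": 0, "rz": 0, "jaw": 5.2}, {"x": 0, "y": 0, "z": 0, "rx": 0, "ry": 0, "rz": 0, "jaw": 5.2}, {"x": 0, "y": 0, "z": 0, "rx": 0, "ry": 0, "rz": 0, "jaw": 5.2}]'

```text
clock: 42.7
tool_pos: [0.5867, 0.1552, 0.1993]
eef_rot: [1.0, -0.01, 0.0, 0.001]
contact_force: [0.1, 0.3, 0.3]
opening: 0.591
finger_force: 0.0
```

Run:
```python
from fit import *
b=snap("scene","s9")["img"][125:255,150:310]; d=snap("side","d9")["img"][200:380,240:440]
o=np.hstack([cv2.resize(b,(400,325),interpolation=cv2.INTER_CUBIC),cv2.resize(d,(361,325),interpolation=cv2.INTER_CUBIC)]); cv2.imwrite("pics/m9.png",o[:,:,::-1])
```

```text
(no output)
```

View pics/m9.png

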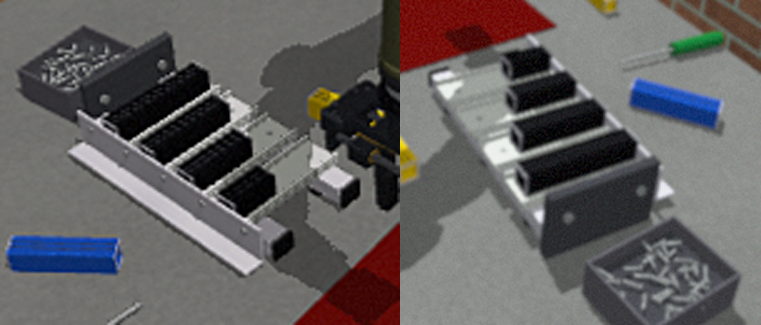

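Both views show all four rails in their channels, longest by the plate, far ends at the fence. The tub has not moved and the arm is clear. Handing in.

```bash
python3 -c "
from plant import *
print(finish_job())"
```

```text
the job is handed in; nothing more can be done
None
```

I handed the job in after about 43 s of robot time. The four rails lie in the rack from longest at the steel end plate to shortest at the open end, each down in its channel and pushed up to the back fence, and the screw tub was not moved.

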